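# Put the brass pot away in the push-to-open case

### The job

Put the little brass pot away: first move the two plaster figures that stand in front of it onto the cork mat, then press the brass pad on top of the wooden case so that its drawer springs out, and stand the pot upright in the drawer. Only then put the figures back, each upright and centred on the bat it came from (the round-footed one on the round bat, the square-footed one on the square bat), and leave the drawer open. Keep the figures upright all the time and do not disturb the water jar or the paint dish.

Things in the scene. Friction and masses are not known exactly. Their poses are not given: they have to be found in the camera images.
- standing_figure: bare off-white standing-figure blank with a bun of hair, 116 mm tall, with a round foot 54 mm in diameter that narrows to 44 mm at 52 mm height. Round upper body 44 mm in diameter, sides upright from 52 to 86 mm above the underside (grip there; the arms are mere relief); ball head 29 mm across. Loose, about 0.22 kg. Origin: centre of the underside; z up. Starts on the round bat.
- seated_figure: bare off-white seated-figure blank, 116 mm tall, with a square foot 54 x 54 mm and 36 mm high. Round upper body 44 mm in diameter, sides upright from 52 to 86 mm above the underside (grip there; the arms are mere relief); ball head 29 mm across. Loose, about 0.26 kg. Origin: centre of the underside; z up. Starts on the square bat.
- brass_pot: small lidded brass pot, 50 mm tall, 44 mm in diameter with upright sides from 8 to 35 mm above its underside, a 10 mm knob on top; loose, about 0.15 kg. It stands on the light wooden stand (12 mm high) behind the two figures, between them. Origin: centre of the underside; z up
- round_bat: fixed dark wooden disc (bat), 72 mm in diameter, 6 mm thick, lying on the stand: the place of the round-footed figure. Its top is 18 mm above the bench. Origin: centre of its underside. The two bats are 104 mm apart, centre to centre; which is left and which right varies
- square_bat: fixed dark wooden square (bat), 72 x 72 mm, 6 mm thick, lying on the stand: the place of the square-footed figure (its turn on the bat does not matter). Its top is 18 mm above the bench. Origin: centre of its underside
- cork_mat: fixed cork mat, 240 mm (its x) by 150 mm (its y), 8 mm thick, flat on the bench to one side: room for both figures, one behind the other along its x. Origin: centre of its underside
- drawer_in (a point): floor centre of the pocket in the case's drawer; moves with it. x points into the case, z up. Shut, it is hidden in the case; once released the drawer springs 95 mm out along -x within 1 s and stays (2 N spring, no handle). Pocket then open above: 84 (x) by 120 mm (y), floor 10 mm, side walls 38, front panel 55, case behind 64 mm above the bench
- latch_top (a point): top centre of the round brass push pad, 32 mm in diameter, 74 mm above the bench, on the flat top of the wooden case (150 x 150 mm, 64 mm high; pad centre 60 mm behind the drawer front, midway across). Goes down at most 7 mm against a spring (1 to 5 N), frees the drawer after about 4 mm, comes back when let go. x points into the case, z up
- water_jar: white open ceramic jar, 72 mm in diameter, 75 mm tall, loose on the bench; leave alone. Origin: centre of the underside
- paint_dish: brown shallow paint dish, 100 mm in diameter, 18 mm tall, loose on the bench; leave alone. Origin: centre of the underside
There are look-alikes about, which are no part of the job. What is shaped like the part that bears drawer_in but red is not meant. Leave any red look-alike of the standing_figure alone.

How it is judged:
On the way, in this order (a step that is already met when the one before it is completed fails the run):
1. both figures stand upright on the cork mat (x of standing_figure in the frame of cork_mat between -0.115 and 0.115 m and y of standing_figure in the frame of cork_mat between -0.07 and 0.07 m and z of each of standing_figure, seated_figure in the frame of cork_mat below 0.012 m and angle between each of standing_figure, seated_figure's own z axis and vertical below 0.12 rad and linear speed of each of standing_figure, seated_figure below 0.03 m/s and x of seated_figure in the frame of cork_mat between -0.115 and 0.115 m and y of seated_figure in the frame of cork_mat between -0.07 and 0.07 m), for 0.2 s.
2. the drawer has sprung out (distance of drawer_in from where it was at the start of the episode above 0.075 m), for 0.2 s.
3. the pot stands in the open drawer, and both figures are still on the mat (all of step 1 and x of brass_pot in the frame of drawer_in between -0.025 and 0.025 m and y of brass_pot in the frame of drawer_in between -0.043 and 0.043 m and z of brass_pot in the frame of drawer_in below 0.006 m and angle between brass_pot's own z axis and vertical below 0.15 rad and linear speed of brass_pot below 0.02 m/s and distance of drawer_in from where it was at the start of the episode above 0.06 m), for 0.2 s.
At the end, for the whole second after the job is handed in: The pot stands upright (within 0.15 rad) on the floor of the drawer, which is out by more than 60 mm; the round-footed figure stands upright (within 0.12 rad) within 13 mm of the centre of the round bat and the square-footed one likewise on the square bat; all released and at rest (x of brass_pot in the frame of drawer_in between -0.025 and 0.025 m and y of brass_pot in the frame of drawer_in between -0.043 and 0.043 m and z of brass_pot in the frame of drawer_in below 0.006 m and angle between brass_pot's own z axis and vertical below 0.15 rad and linear speed of each of brass_pot, standing_figure, seated_figure below 0.02 m/s and distance of drawer_in from where it was at the start of the episode above 0.06 m and horizontal distance between standing_figure and round_bat below 0.013 m and z of standing_figure in the frame of round_bat between 0.002 and 0.01 m and angle between each of standing_figure, seated_figure's own z axis and vertical below 0.12 rad and horizontal distance between seated_figure and square_bat below 0.013 m and z of seated_figure in the frame of square_bat between 0.002 and 0.01 m); the robot touches nothing.
It fails at once if a figure is tipped over (angle between any of standing_figure, seated_figure's own z axis and vertical above 0.7 rad).
It fails at once if the water jar or the paint dish is moved by more than 30 mm (distance of any of water_jar, paint_dish from where it was at the start of the episode above 0.03 m).
It also fails if it takes over 144 s, if anything falls off the work surface, if the arm or the gripper's body presses on something with over 40 N, if the wrist force passes 120 N, or if a joint passes its speed limit or range.

### The arm

A 6-joint arm with a two-finger parallel gripper is mounted at the origin on the work surface. World frame = base frame: x ahead of the robot, y to its left, z up, the work surface at z = 0. Lengths are in m, angles in rad, forces in N, time in s.
With the tool pointing down it reaches from about 0.35 to 0.975 m from the base axis. Payload 4.9 kg.
Tool frame: the origin (TCP) lies midway between the tips of the shut fingers; the grasp point (between the pads) lies behind it (manip.grasp_offset is the y of the grasp point in the tool frame, in m); y points along the fingers, z is the direction in which the jaws open and shut, and the axes are right-handed (so a half turn about y gives the same grasp; the last joint's range is limited). The gripper opens to 85 mm and grips with 20 to 120 N. Pads are 22 mm wide; open, the fingers measure 114 mm over their backs; the gripper's body (76 mm by 85 mm) begins 54 mm behind the grasp point. The pads swing forward as they close: fully open they stand 13 mm farther back than shut.
Start: joints at [-1.441, 0.053, 1.613, -0, 1.476, -0.119], TCP at [0.154, -0.606, 0.231] pointing down, gripper open.
Joint ranges: [-3.01, 3.01], [-1.01, 2.22], [0.06, 2.58], [-1.02, 4.17], [0.09, 2.62], [-3.14, 3.14]. Speed limits (rad/s): [2.57, 2.57, 3.14, 3.14, 3.14, 3.14].

### API

Orientations are given as a unit quaternion [w, x, y, z].
In Python, from plant import manip gives the robot as it stands. The module is installed in compiled form; this text tells all that it offers.
- The arm moves only by the shell command python3 -m jog 'ROWS'. ROWS is a JSON object of lists of equal length, an entry for each row: "offset": the shift along the world's x, y, z in units of 50 mm (1.0 is 50 mm), a list of three; "angular": the turn, a rotation vector about the world's x, y, z in units of 6 degrees (1.0 is 6 degrees), a list of three; "jaw": the finger opening in mm, from 0 to 85.4. In form: {"offset": [[tx, ty, tz], ...], "angular": [[ax, ay, az], ...], "jaw": [jaw, ...]}. A call has 1 to 12 rows; each row shifts and turns the commanded pose from where the row before left it; what a row does not reach is not made up. A row lasts 1/10 s, in which the tool goes at most 50 mm and 8.59 degrees, less where a joint would pass 70% of its speed; a pose out of reach is approached as far as the arm can. A call is refused whole if a number of a shift passes 1 or a number of a turn 1, either way. A call with a gripper value outside its range is refused whole. The fingers move at their own pace and stop on an object; the grip force is fixed at half the most. Time passes only in rows, so rows that do not move let the fingers close. It gives the time, the measured TCP pose, the force and the opening at its end, in the units of the state.
- manip.state(): the state, without advancing time (a new reading comes with each control period).
- manip.grab_frame(name): name is "side" or "top"; returns the picture (400x640x3 uint8, blue, green, red); there is no depth.
- manip.camera_model(name): a dict with "fx", "fy", "cx", "cy" (pixels), "k1" (the pictures are not rectified: a ray, as slopes to the right and down, at radius r is drawn at 1 + k1 r^2 times it, then the intrinsics apply), "rvec" (rotation vector, rad) and "tvec" (3), from world to camera coordinates, as OpenCV has them. Camera axes: x right, y down, z forward; pixel columns grow to the right and rows downward; lengths in m; the calibration is good to about 2 mm. A picture is of the moment at which its call begins. camera_model takes no time and is no camera call.
- manip.job_done(): hands the job in, once; it reports no verdict.
The state is a dict: "time": time; "joint_pos": joint angles; "joint_vel": joint speeds; "joint_efforts": joint torques, N m; "tool_pos": TCP position; "tool_rot": TCP orientation; "contact_force": force on the tool from outside, world axes, zero at the start; "ft_torque": the same for the moment, N m; "gripper_width": opening from 0.0 (shut) to 1.0 (fully open).
Only numpy, scipy, OpenCV 4.12 (cv2) and the standard library are available. Lean on these libraries where they do the work, as an engineer would, in place of code of your own. Each camera call takes 0.05 s, during which the arm holds its last target.

## Working session

There is one attempt and no reset: what is moved stays moved. The work goes in short steps, Python scripts to look and compute and a shell command to move; the robot and the scene stay as the last step left them, time stands still between calls to the robot, and variables do not carry over. Pictures are saved under pics/ and viewed, and the job is handed in when it is done.

```bash
mkdir -p pics
python3 - <<'E'
from plant import manip
import cv2
for n in("top","side"):
    cv2.imwrite(f"pics/{n}0.png",manip.grab_frame(n)); print(n,manip.camera_model(n))
print(manip.state(), manip.grasp_offset)
E
```

```text
top {'fx': 365.35618061981864, 'fy': 365.35618061981864, 'cx': 321.54824282424505, 'cy': 195.9785362591925, 'k1': -0.017209751950078258, 'rvec': array([ 2.18921897, -2.187818  ,  0.08564712]), 'tvec': array([0.02968557, 0.46333143, 1.01202471])}
side {'fx': 373.3975037849369, 'fy': 373.3975037849369, 'cx': 316.4423091815815, 'cy': 199.5175565772298, 'k1': -0.08534320438718458, 'rvec': array([ 0.23684659, -2.82548122,  1.16012157]), 'tvec': array([0.46904788, 0.0924158 , 1.23082913])}
{'time': 0.1, 'joint_pos': array([-1.44098317e+00,  5.33116921e-02,  1.61413190e+00,  2.15461562e-05,
        1.47601295e+00, -1.19019293e-01]), 'joint_vel': array([ 0.00032032, -0.00028346, -0.00391551,  0.00044496, -0.00109419,
       -0.00209592]), 'joint_efforts': array([-6.19419043e-04, -3.94904423e+01, -3.71366429e+01, -2.42925917e-04,
        3.88341694e-03, -2.05243276e-05]), 'tool_pos': array([ 0.15384245, -0.60519674,  0.23018785]), 'tool_rot': array([ 0.08775203, -0.08774398,  0.70229984, -0.70098182]), 'contact_force': array([-0.15630098, -0.22653565, -0.96790478]), 'ft_torque': array([ 0.02533872, -0.0054417 ,  0.00904491]), 'gripper_width': 0.99885049997741} -0.0187
```

View pics/top0.png

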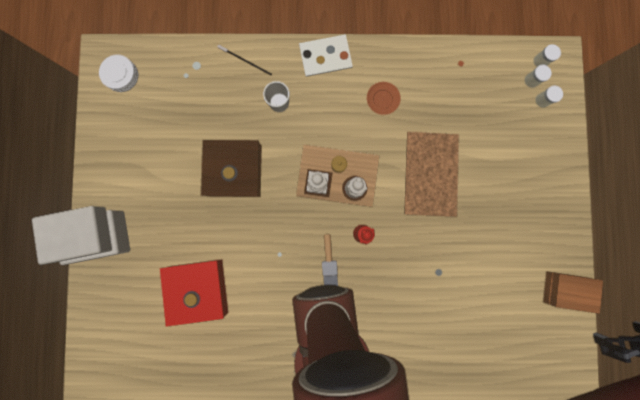

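View pics/side0.png

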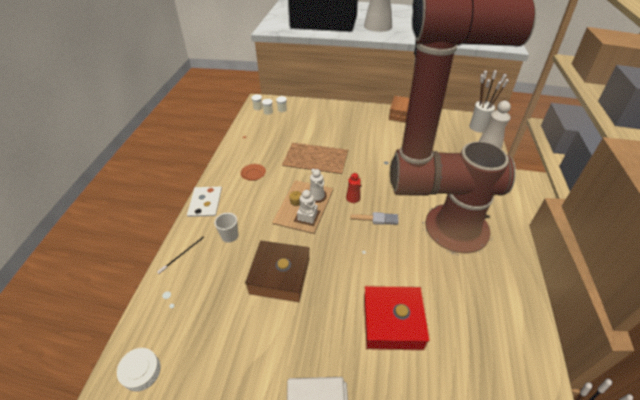

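The top view has the dark case at (231,168) with its pad at (229,172). The stand is at (340,175), with the square-footed figure at (318,182), the round-footed one at (355,187) and the pot at (340,163). The cork mat is at (432,175), the jar at (277,95) and the dish at (384,97). The red figure (364,234) and the red case (193,293) are the look-alikes. Next I measure from enlarged crops.

```bash
cat > h.py <<'E'
import numpy as np, cv2
from plant import manip
from scipy.optimize import brentq
from scipy.spatial.transform import Rotation as Ro
C={n:manip.camera_model(n) for n in("top","side")}
def ray(n,u,v):
    c=C[n]; xd=(u-c['cx'])/c['fx']; yd=(v-c['cy'])/c['fy']; rd=np.hypot(xd,yd)
    r=brentq(lambda r:r*(1+c['k1']*r*r)-rd,0,1.5) if rd>0 else 0
    s=r/rd if rd>0 else 1
    R=cv2.Rodrigues(c['rvec'])[0]; o=-R.T@c['tvec']; d=R.T@np.array([xd*s,yd*s,1]); return o,d
def plane(n,u,v,z):
    o,d=ray(n,u,v); return o+d*(z-o[2])/d[2]
def tri(a,b):
    (o1,d1),(o2,d2)=ray("top",*a),ray("side",*b)
    d1/=np.linalg.norm(d1);d2/=np.linalg.norm(d2)
    t=np.linalg.lstsq(np.c_[d1,-d2],o2-o1,rcond=None)[0]
    p,q=o1+d1*t[0],o2+d2*t[1]; return (p+q)/2,np.linalg.norm(p-q)
def proj(n,p):
    c=C[n];R=cv2.Rodrigues(c['rvec'])[0];q=R@np.array(p)+c['tvec'];x,y=q[:2]/q[2];s=1+c['k1']*(x*x+y*y)
    return np.array([c['cx']+c['fx']*x*s,c['cy']+c['fy']*y*s])
def crop(n,x0,y0,x1,y1,k,name):
    im=manip.grab_frame(n); cv2.imwrite(f"pics/{name}.png",cv2.resize(im[y0:y1,x0:x1],None,fx=k,fy=k,interpolation=cv2.INTER_CUBIC)); return im
E
python3 - <<'E'
from h import *
crop("top",190,125,470,245,2.8,"t1"); crop("side",230,130,370,310,3.3,"s1")
for nm,u,v,z in[("case",231,168,.064),("pad",229,172.5,.074),("mat",432,175,.008),("pot",340,163,.045),("sq head",317,178,.105),("rd head",355,184,.105),("jar",277,95,.05),("dish",384,97,.015),("redfig",364,234,.05),("redcase",193,293,.064)]:
    print(nm,plane("top",u,v,z).round(3))
print("cam",[ray(n,300,200)[0].round(3) for n in C])
E
```

```text
case [0.535 0.275 0.064]
pad [0.522 0.277 0.074]
mat [ 0.524 -0.286  0.008]
pot [ 0.552 -0.021  0.045]
sq head [0.503 0.042 0.105]
rd head [ 0.488 -0.056  0.105]
jar [0.742 0.154 0.05 ]
dish [ 0.75  -0.15   0.015]
redfig [ 0.358 -0.085  0.05 ]
redcase [0.203 0.369 0.064]
cam [array([0.39 , 0.037, 1.042]), array([0.312, 0.867, 0.946])]
```

View pics/t1.png

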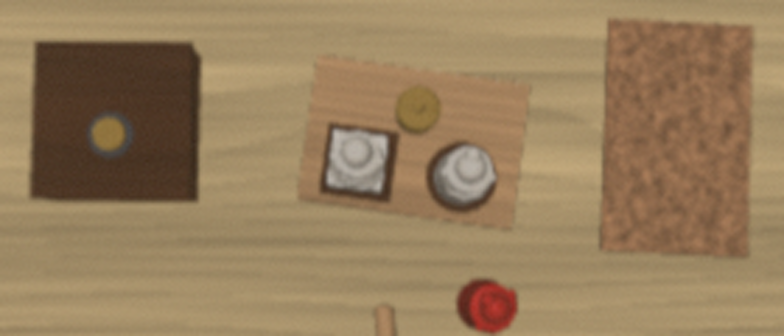

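View pics/s1.png

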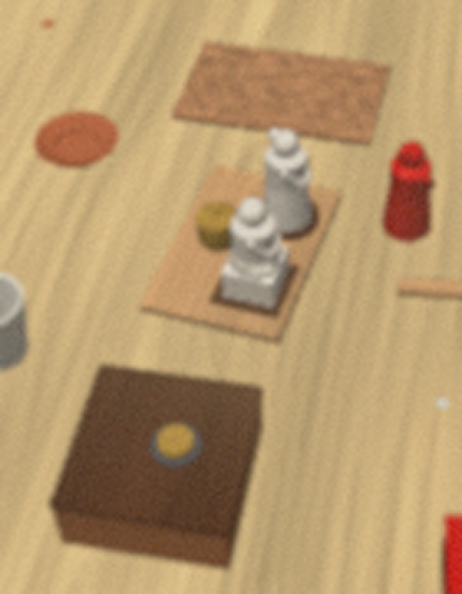

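Run:
```python
from h import *
t=np.mean([manip.grab_frame("top").astype(float) for _ in range(4)],0).astype(np.uint8)
s=np.mean([manip.grab_frame("side").astype(float) for _ in range(4)],0).astype(np.uint8)
cv2.imwrite("pics/t_raw.png",t);cv2.imwrite("pics/s_raw.png",s)
def dump(im,x0,y0,x1,y1,k,nm):
    cv2.imwrite(f"pics/{nm}.png",cv2.resize(im[y0:y1,x0:x1],None,fx=k,fy=k,interpolation=cv2.INTER_NEAREST))
dump(t,290,140,390,215,7,"t2"); dump(s,270,160,345,240,7,"s2")
h=cv2.cvtColor(t,cv2.COLOR_BGR2HSV)
def blobs(m,x0,y0,x1,y1,z):
    mm=np.zeros_like(m);mm[y0:y1,x0:x1]=m[y0:y1,x0:x1]
    cs=cv2.findContours(mm,cv2.RETR_EXTERNAL,cv2.CHAIN_APPROX_NONE)[0]
    for c in cs:
        if len(c)<15: continue
        r=cv2.minAreaRect(c); b=cv2.boxPoints(r); w=np.array([plane("top",*q,z)[:2] for q in b])
        e=[np.linalg.norm(w[i]-w[(i+1)%4]) for i in range(4)]
        d=w[1]-w[0]
        print(np.round(r[0],1),"ctr",w.mean(0).round(4),"edges",np.round(e[:2],3),"ang",np.degrees(np.arctan2(d[1],d[0])).round(1), "circ",np.round(cv2.minEnclosingCircle(c),1) if 0 else [round(float(x),1) for x in (*cv2.minEnclosingCircle(c)[0],cv2.minEnclosingCircle(c)[1])])
V=h[...,2]
print("dark");blobs(((V<105)*255).astype(np.uint8),296,145,385,208,.018)
wh=((h[...,1]<70)&(V>110)).astype(np.uint8)*255
print("white");blobs(wh,296,145,385,208,.05)
print("case");blobs(((V<105)*255).astype(np.uint8),190,130,270,205,.064)
print("brass");blobs(((h[...,1]>130)&(h[...,0]>15)&(h[...,0]<30)).astype(np.uint8)*255,190,130,385,205,.074)
print("cork"); blobs(((h[...,0]<15)&(h[...,1]>70)).astype(np.uint8)*255,395,125,470,225,.008)
```

```text
dark
[352.6 189.5] ctr [ 0.4818 -0.0573] edges [0.054 0.066] ang -51.3 circ [354.2, 188.0, 12.2]
[317.9 183. ] ctr [0.5    0.0403] edges [0.07 0.07] ang -6.9 circ [318.0, 183.0, 16.4]
white
[356.5 186.5] ctr [ 0.487  -0.0652] edges [0.054 0.05 ] ang -45.0 circ [356.1, 186.5, 10.2]
[317.2 181.5] ctr [0.5005 0.042 ] edges [0.058 0.057] ang -6.9 circ [317.0, 182.0, 13.6]
case
[230.5 168. ] ctr [0.5358 0.276 ] edges [0.16  0.152] ang -90.0 circ [230.9, 168.1, 39.6]
brass
[228.  172.5] ctr [0.5218 0.2799] edges [0.027 0.024] ang -90.0 circ [228.3, 172.5, 5.3]
[339.  163.5] ctr [ 0.5464 -0.0163] edges [0.038 0.041] ang -89.9 circ [338.5, 163.5, 7.9]
cork
[431.5 173.8] ctr [ 0.5287 -0.2849] edges [0.236 0.149] ang -2.9 circ [431.5, 173.5, 47.7]
```

View pics/t2.png

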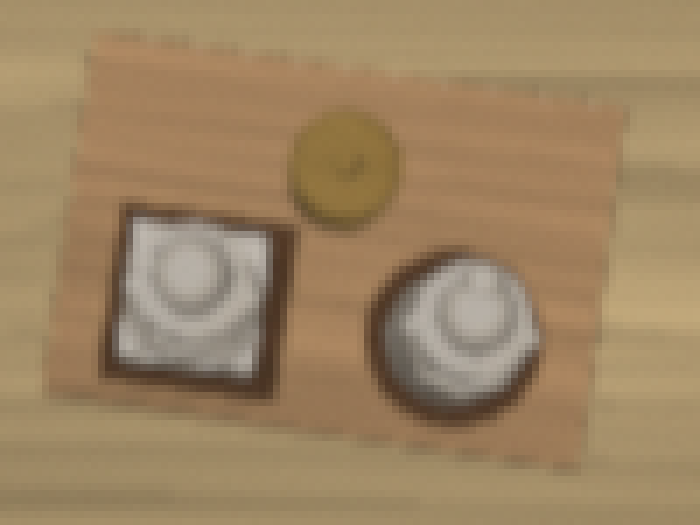

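View pics/s2.png

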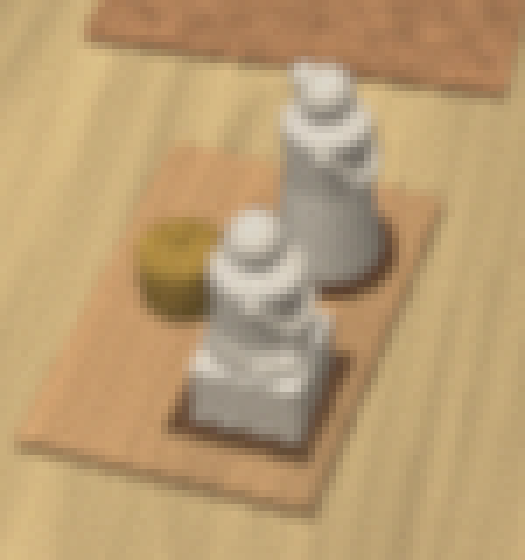

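Run:
```python
from h import *
sq=plane("top",317.9,183,.018); rd=plane("top",354.6,187.5,.018); print(sq.round(4),rd.round(4),np.linalg.norm(sq-rd),np.degrees(np.arctan2(*(rd-sq)[:2])))
print("sq head",tri((316.6,178.4),(305.8,192.9)),"rd head",tri((357.6,183.5),(315.8,172.1)),"pot",tri((338.8,163.1),(295.5,193.6)))
print("sq",plane("top",316.6,178.4,.1195),"rd",plane("top",357.6,183.5,.1195),"pot",plane("top",338.8,163.1,.056))
# stand corners
st=[(95,32),(630,103),(580,470),(42,396)]
w=np.array([plane("top",290+a/7-.5,140+b/7-.5,.012)[:2] for a,b in st]); print(w.round(3),w.mean(0)); d=w[1]-w[0];print(np.degrees(np.arctan2(d[0],d[1])))
# case top corners from t1 crop 2.8
cs=[(36,43),(192,43),(194,200),(31,198)]
w=np.array([plane("top",190+a/2.8-.3,125+b/2.8-.3,.064)[:2] for a,b in cs]); print(w.round(3),w.mean(0))
print("pad",plane("top",228.5,172.5,.074), tri((228.5,172.5),(230+177/3.3-.3,130+441/3.3-.3)))
cs=[(609,20),(752,26),(748,257),(600,250)]
w=np.array([plane("top",190+a/2.8-.3,125+b/2.8-.3,.008)[:2] for a,b in cs]); print("cork",w.round(3),w.mean(0))
R=Ro.from_quat(np.roll(manip.state()['tool_rot'],-1)).as_matrix();print(R.round(3))
```

```text
[0.4998 0.0403 0.018 ] [ 0.4872 -0.0631  0.018 ] 0.10417153600712367 -173.04196226615517
sq head (array([0.50060819, 0.04331038, 0.12386585]), np.float64(0.000824308219326621)) rd head (array([ 0.48732944, -0.06047832,  0.12325693]), np.float64(0.00018606499643075678)) pot (array([ 0.55074859, -0.01674998,  0.05498884]), np.float64(0.00045924445360842023))
sq [0.50071872 0.04329456 0.1195    ] rd [ 0.4878202  -0.06086881  0.1195    ] pot [ 0.55035313 -0.01671824  0.056     ]
[[ 0.612  0.083]
 [ 0.583 -0.135]
 [ 0.434 -0.114]
 [ 0.463  0.104]] [ 0.52309388 -0.01568165]
-172.46354389946822
[[0.612 0.353]
 [0.612 0.202]
 [0.459 0.198]
 [0.461 0.354]] [0.53603555 0.27696897]
pad [0.52176765 0.27861272 0.074     ] (array([0.52210117, 0.27974804, 0.06926013]), np.float64(0.0006200957347897152))
cork [[ 0.65  -0.217]
 [ 0.644 -0.365]
 [ 0.406 -0.354]
 [ 0.413 -0.204]] [ 0.5280265  -0.28505654]
[[-0.969  0.     0.246]
 [-0.246 -0.    -0.969]
 [-0.    -1.     0.   ]]
```

```bash
python3 -m jog '{"offset":[[0.5,0.8,0],[0.5,0.8,0],[0.5,0.8,0],[0.5,0.8,0],[0.5,0.8,0],[0.5,0.8,0],[0.5,0.8,0],[0.5,0.8,0],[0.5,0.8,0],[0.5,0.8,0],[0.5,0.8,0],[0.5,0.8,0]],"angular":[[0,0,-1],[0,0,-1],[0,0,-0.36],[0,0,0],[0,0,0],[0,0,0],[0,0,0],[0,0,0],[0,0,0],[0,0,0],[0,0,0],[0,0,0]],"jaw":[85,85,85,85,85,85,85,85,85,85,85,85]}'; python3 -m jog '{"offset":[[0.34,0.64,0],[0.33,0.64,0],[0,0,0],[0,0,0]],"angular":[[0,0,0],[0,0,0],[0,0,0],[0,0,0]],"jaw":[85,85,85,85]}'
```

```text
time: 1.8
tool_pos: [0.4547, -0.1239, 0.2318]
tool_rot: [-0.001, 0.0, -0.707, 0.707]
contact_force: [0.2, -1.0, -0.2]
gripper_width: 0.994
time: 2.2
tool_pos: [0.4875, -0.0613, 0.2313]
tool_rot: [-0.001, 0.001, -0.707, 0.707]
contact_force: [-0.1, -1.5, 0.7]
gripper_width: 0.997
```

```bash
python3 -m jog '{"offset":[[0,0,-0.5],[0,0,-0.5],[0,0,-0.5],[0,0,-0.5],[0,0,-0.3],[0,0,-0.3],[0,0,-0.2],[0,0,0],[0,0,0]],"angular":[[0,0,0],[0,0,0],[0,0,0],[0,0,0],[0,0,0],[0,0,0],[0,0,0],[0,0,0],[0,0,0]],"jaw":[85,85,85,85,85,85,85,85,85]}'
python3 - <<'E'
from h import *
crop("side",230,130,370,260,4.6,"s3"); crop("top",290,140,390,215,7,"t3")
E
```

```text
time: 3.1
tool_pos: [0.4879, -0.062, 0.0919]
tool_rot: [-0.001, 0.0, -0.707, 0.707]
contact_force: [-0.4, -0.0, 0.5]
gripper_width: 0.996
```

View pics/s3.png

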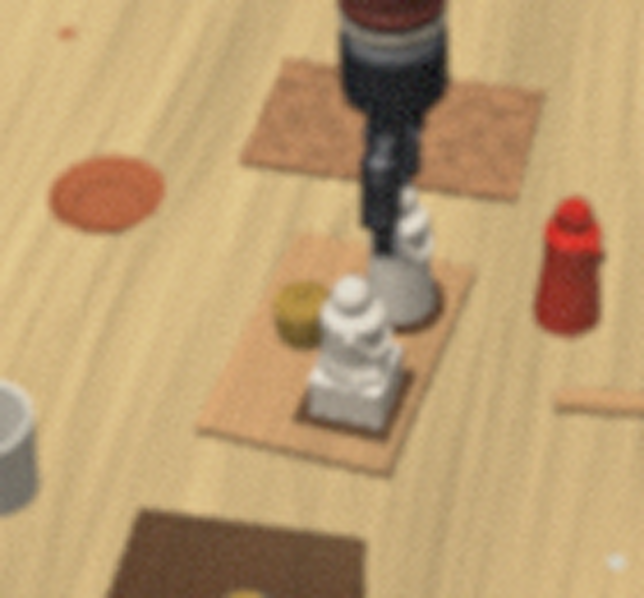

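View pics/t3.png

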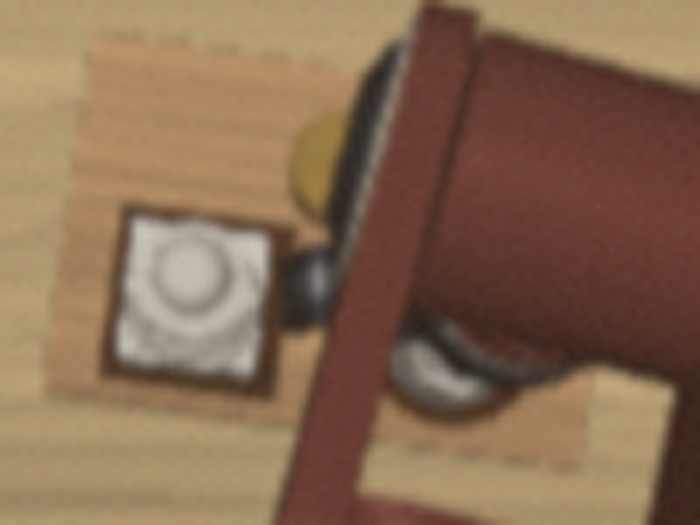

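The gripper straddles the round-footed figure: near finger at (383,240) in the enlarged side view, figure behind it, square figure clear. Now down the last 22 mm and close.

```bash
python3 -m jog '{"offset":[[0,0,-0.22],[0,0,-0.22],[0,0,0],[0,0,0],[0,0,0],[0,0,0],[0,0,0],[0,0,0],[0,0,0],[0,0,0],[0,0,0],[0,0,0]],"angular":[[0,0,0],[0,0,0],[0,0,0],[0,0,0],[0,0,0],[0,0,0],[0,0,0],[0,0,0],[0,0,0],[0,0,0],[0,0,0],[0,0,0]],"jaw":[85,85,85,60,55,50,46,40,36,36,36,36]}'
python3 - <<'E'
from h import *
crop("side",230,130,370,260,4.6,"s4")
E
```

```text
time: 4.4
tool_pos: [0.4879, -0.0616, 0.07]
tool_rot: [0.001, -0.0, 0.707, -0.707]
contact_force: [-0.5, 3.2, 5.9]
gripper_width: 0.494
```

View pics/s4.png

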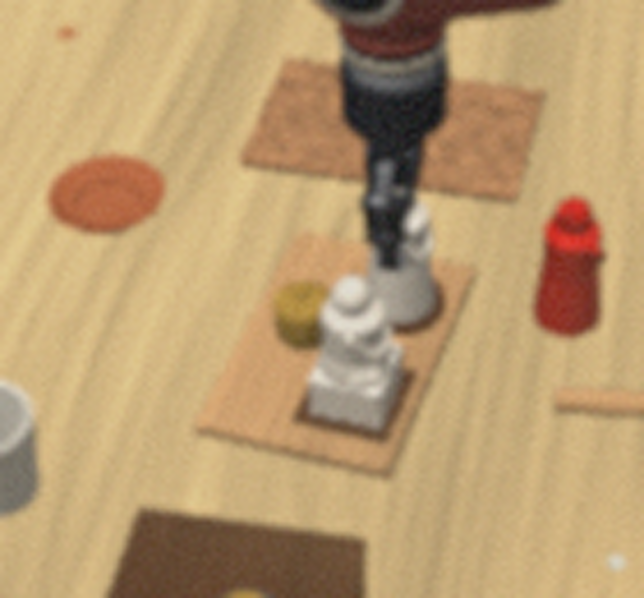

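```bash
python3 -m jog '{"offset":[[0,0,0.2],[0,0,0.4],[0,0,0.5],[0,0,0.5],[0,0,0.5],[0,0,0.5],[0,0,0.5],[0,0,0.2],[0,0,0]],"angular":[[0,0,0],[0,0,0],[0,0,0],[0,0,0],[0,0,0],[0,0,0],[0,0,0],[0,0,0],[0,0,0]],"jaw":[36,36,36,36,36,36,36,36,36]}'
python3 - <<'E'
from h import *
crop("side",230,70,370,260,3.1,"s5")
E
```

```text
time: 5.35
tool_pos: [0.4879, -0.0621, 0.2355]
tool_rot: [-0.001, -0.0, -0.707, 0.708]
contact_force: [0.8, -0.2, -3.7]
gripper_width: 0.497
```

View pics/s5.png

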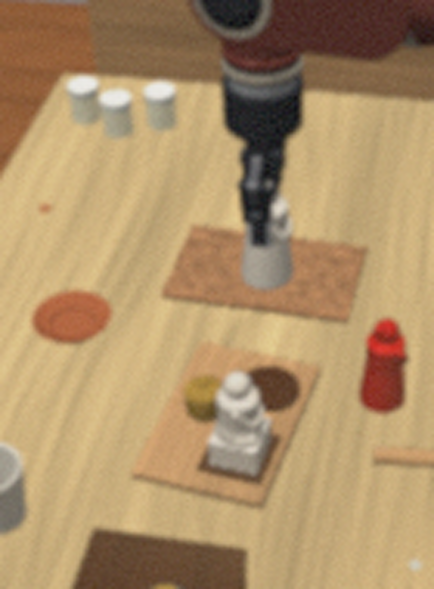

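Held upright at (265,260); the round bat is bare at (273,388). Now to the rear spot on the mat, at (0.585, -0.286).

```bash
python3 -m jog '{"offset":[[0.16,-0.38,0],[0.32,-0.75,0],[0.32,-0.75,0],[0.32,-0.75,0],[0.32,-0.75,0],[0.32,-0.75,0],[0.18,-0.37,0],[0,0,0],[0,0,0]],"angular":[[0,0,0],[0,0,0],[0,0,0],[0,0,0],[0,0,0],[0,0,0],[0,0,0],[0,0,0],[0,0,0]],"jaw":[36,36,36,36,36,36,36,36,36]}'; python3 -m jog '{"offset":[[0,0,-0.5],[0,0,-0.5],[0,0,-0.5],[0,0,-0.5],[0,0,-0.5],[0,0,-0.4],[0,0,-0.2],[0,0,-0.1],[0,0,-0.1],[0,0,0],[0,0,0]],"angular":[[0,0,0],[0,0,0],[0,0,0],[0,0,0],[0,0,0],[0,0,0],[0,0,0],[0,0,0],[0,0,0],[0,0,0],[0,0,0]],"jaw":[36,36,36,36,36,36,36,36,36,36,36]}'
```

```text
time: 6.3
tool_pos: [0.5834, -0.2863, 0.2314]
tool_rot: [-0.001, -0.002, 0.708, -0.706]
contact_force: [0.5, 0.5, -2.7]
gripper_width: 0.496
time: 7.4
tool_pos: [0.585, -0.287, 0.0704]
tool_rot: [-0.001, 0.0, -0.707, 0.707]
contact_force: [0.6, -0.7, -1.8]
gripper_width: 0.499
```

Bottom is still about 10 mm above the mat. Lowering slowly, watching the force.

```bash
python3 -m jog '{"offset":[[0,0,-0.1],[0,0,-0.06],[0,0,0],[0,0,0]],"angular":[[0,0,0],[0,0,0],[0,0,0],[0,0,0]],"jaw":[36,36,36,36]}'; python3 -m jog '{"offset":[[0,0,-0.04],[0,0,0],[0,0,0]],"angular":[[0,0,0],[0,0,0],[0,0,0]],"jaw":[36,36,36]}'
```

```text
time: 7.8
tool_pos: [0.5842, -0.2867, 0.0611]
tool_rot: [0.0, -0.001, 0.707, -0.707]
contact_force: [0.5, 1.0, -3.2]
gripper_width: 0.498
time: 8.1
tool_pos: [0.5849, -0.287, 0.06]
tool_rot: [-0.001, 0.0, -0.707, 0.707]
contact_force: [0.4, -0.1, 0.1]
gripper_width: 0.499
```

Contact is just being made; release gently and back off.

```bash
python3 -m jog '{"offset":[[0,0,-0.01],[0,0,0],[0,0,0],[0,0,0],[0,0,0],[0,0,0],[0,0,0],[0,0,0]],"angular":[[0,0,0],[0,0,0],[0,0,0],[0,0,0],[0,0,0],[0,0,0],[0,0,0],[0,0,0]],"jaw":[40,46,50,56,64,72,80,85]}'; python3 -m jog '{"offset":[[0,0,0],[0,0,0.2],[0,0,0.5],[0,0,0.5],[0,0,0.5],[0,0,0.5],[0,0,0.5],[0,0,0.5],[0,0,0.2],[0,0,0]],"angular":[[0,0,0],[0,0,0],[0,0,0],[0,0,0],[0,0,0],[0,0,0],[0,0,0],[0,0,0],[0,0,0],[0,0,0]],"jaw":[85,85,85,85,85,85,85,85,85,85]}';python3 - <<'E'
from h import *
crop("side",230,70,370,260,3.1,"s6")
E
```

```text
time: 8.9
tool_pos: [0.5844, -0.2867, 0.0587]
tool_rot: [0.001, -0.001, 0.707, -0.707]
contact_force: [0.3, -0.0, 0.5]
gripper_width: 0.993
time: 9.9
tool_pos: [0.5854, -0.2873, 0.2316]
tool_rot: [-0.002, -0.001, -0.706, 0.708]
contact_force: [0.0, -0.0, -0.0]
gripper_width: 0.989
```

View pics/s6.png

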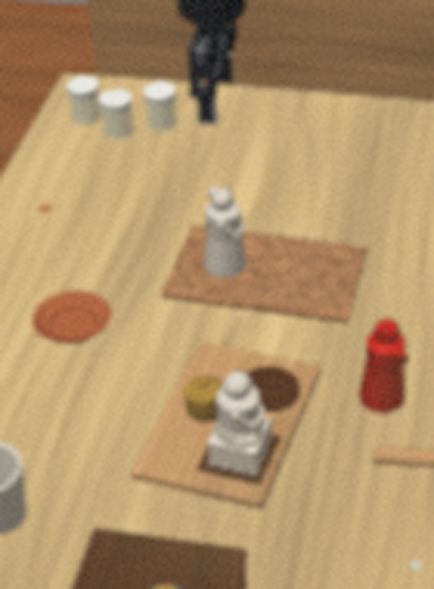

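Standing figure is upright on the mat (225,240). Next, the square-footed one.

```bash
python3 -m jog '{"offset":[[-0.21,0.82,0],[-0.21,0.82,0],[-0.21,0.82,0],[-0.21,0.82,0],[-0.21,0.82,0],[-0.21,0.82,0],[-0.21,0.82,0],[-0.22,0.83,0],[0,0,0],[0,0,0],[0,0,0]],"angular":[[0,0,0],[0,0,0],[0,0,0],[0,0,0],[0,0,0],[0,0,0],[0,0,0],[0,0,0],[0,0,0],[0,0,0],[0,0,0]],"jaw":[85,85,85,85,85,85,85,85,85,85,85]}'; python3 -m jog '{"offset":[[0,0,-0.5],[0,0,-0.5],[0,0,-0.5],[0,0,-0.5],[0,0,-0.5],[0,0,-0.4],[0,0,-0.2],[0,0,-0.1],[0,0,0],[0,0,0]],"angular":[[0,0,0],[0,0,0],[0,0,0],[0,0,0],[0,0,0],[0,0,0],[0,0,0],[0,0,0],[0,0,0],[0,0,0]],"jaw":[85,85,85,85,85,85,85,85,85,85]}';python3 - <<'E'
from h import *
crop("side",230,100,370,260,3.7,"s7")
E
```

```text
time: 11.05
tool_pos: [0.4996, 0.041, 0.2276]
tool_rot: [0.0, 0.001, -0.707, 0.707]
contact_force: [-1.0, -0.1, -1.1]
gripper_width: 0.994
time: 12.05
tool_pos: [0.5008, 0.0414, 0.0699]
tool_rot: [-0.001, -0.0, -0.707, 0.707]
contact_force: [0.5, -0.6, 1.4]
gripper_width: 0.996
```

View pics/s7.png

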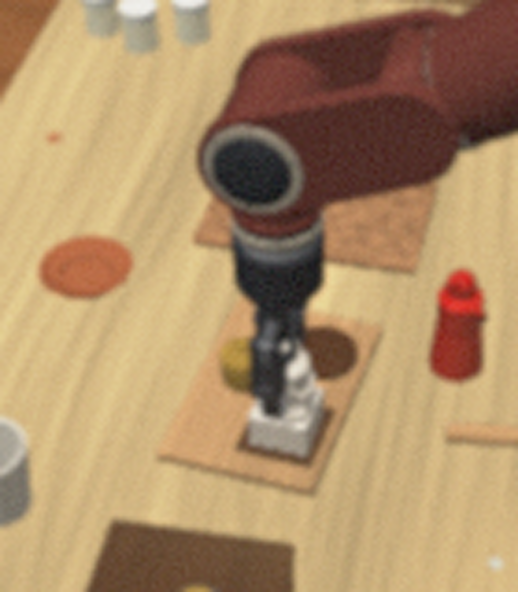

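The fingers straddle the seated figure (285,390), so I close and lift.

```bash
python3 -m jog '{"offset":[[0,0,0],[0,0,0],[0,0,0],[0,0,0],[0,0,0],[0,0,0],[0,0,0],[0,0,0],[0,0,0],[0,0,0]],"angular":[[0,0,0],[0,0,0],[0,0,0],[0,0,0],[0,0,0],[0,0,0],[0,0,0],[0,0,0],[0,0,0],[0,0,0]],"jaw":[70,60,55,50,46,40,36,36,36,36]}'; python3 -m jog '{"offset":[[0,0,0.2],[0,0,0.4],[0,0,0.5],[0,0,0.5],[0,0,0.5],[0,0,0.5],[0,0,0.5],[0,0,0.2],[0,0,0]],"angular":[[0,0,0],[0,0,0],[0,0,0],[0,0,0],[0,0,0],[0,0,0],[0,0,0],[0,0,0],[0,0,0]],"jaw":[36,36,36,36,36,36,36,36,36]}'
python3 - <<'E'
from h import *
crop("side",230,70,370,260,3.1,"s8")
E
```

```text
time: 13.1
tool_pos: [0.5002, 0.042, 0.0691]
tool_rot: [0.001, -0.0, 0.707, -0.707]
contact_force: [0.3, 2.7, 3.6]
gripper_width: 0.499
time: 14.0
tool_pos: [0.5004, 0.0415, 0.2351]
tool_rot: [-0.001, -0.0, -0.707, 0.707]
contact_force: [-0.2, 0.4, -3.0]
gripper_width: 0.499
```

View pics/s8.png

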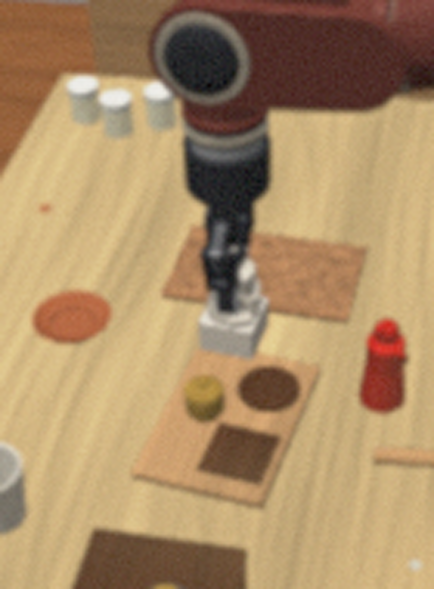

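```bash
python3 -m jog '{"offset":[[-0.04,-0.4,0],[-0.08,-0.8,0],[-0.08,-0.8,0],[-0.08,-0.8,0],[-0.08,-0.8,0],[-0.08,-0.8,0],[-0.08,-0.8,0],[-0.08,-0.8,0],[0,-0.49,0],[0,0,0],[0,0,0]],"angular":[[0,0,0],[0,0,0],[0,0,0],[0,0,0],[0,0,0],[0,0,0],[0,0,0],[0,0,0],[0,0,0],[0,0,0],[0,0,0]],"jaw":[36,36,36,36,36,36,36,36,36,36,36]}'; python3 -m jog '{"offset":[[0,0,-0.5],[0,0,-0.5],[0,0,-0.5],[0,0,-0.5],[0,0,-0.5],[0,0,-0.4],[0,0,-0.2],[0,0,-0.1],[0,0,-0.1],[0,0,0],[0,0,0]],"angular":[[0,0,0],[0,0,0],[0,0,0],[0,0,0],[0,0,0],[0,0,0],[0,0,0],[0,0,0],[0,0,0],[0,0,0],[0,0,0]],"jaw":[36,36,36,36,36,36,36,36,36,36,36]}'
```

```text
time: 15.15
tool_pos: [0.4689, -0.2823, 0.2313]
tool_rot: [-0.001, -0.001, 0.708, -0.706]
contact_force: [-0.6, 1.1, -2.3]
gripper_width: 0.498
time: 16.25
tool_pos: [0.4705, -0.2831, 0.0698]
tool_rot: [-0.001, 0.0, -0.707, 0.707]
contact_force: [0.6, 0.1, -3.1]
gripper_width: 0.497
```

```bash
python3 -m jog '{"offset":[[0,0,-0.1],[0,0,-0.06],[0,0,0],[0,0,0]],"angular":[[0,0,0],[0,0,0],[0,0,0],[0,0,0]],"jaw":[36,36,36,36]}'; python3 -m jog '{"offset":[[0,0,-0.04],[0,0,0],[0,0,0]],"angular":[[0,0,0],[0,0,0],[0,0,0]],"jaw":[36,36,36]}'
```

```text
time: 16.65
tool_pos: [0.4698, -0.2827, 0.0607]
tool_rot: [0.0, -0.001, 0.707, -0.707]
contact_force: [-0.5, -0.0, -3.8]
gripper_width: 0.497
time: 16.95
tool_pos: [0.4703, -0.283, 0.0592]
tool_rot: [-0.001, 0.0, -0.707, 0.707]
contact_force: [0.2, 0.2, -0.6]
gripper_width: 0.496
```

```bash
python3 -m jog '{"offset":[[0,0,-0.01],[0,0,0],[0,0,0],[0,0,0],[0,0,0],[0,0,0],[0,0,0],[0,0,0]],"angular":[[0,0,0],[0,0,0],[0,0,0],[0,0,0],[0,0,0],[0,0,0],[0,0,0],[0,0,0]],"jaw":[40,46,50,56,64,72,80,85]}'; python3 -m jog '{"offset":[[0,0,0],[0,0,0.2],[0,0,0.5],[0,0,0.5],[0,0,0.5],[0,0,0.5],[0,0,0.5],[0,0,0.5],[0,0,0.2],[0,0,0]],"angular":[[0,0,0],[0,0,0],[0,0,0],[0,0,0],[0,0,0],[0,0,0],[0,0,0],[0,0,0],[0,0,0],[0,0,0]],"jaw":[85,85,85,85,85,85,85,85,85,85]}';python3 - <<'E'
from h import *
t=crop("top",190,125,470,245,2.8,"t9");cv2.imwrite("pics/t9_raw.png",t)
s=crop("side",230,70,370,310,2.4,"s9")
E
```

```text
time: 17.75
tool_pos: [0.4699, -0.2827, 0.0583]
tool_rot: [0.001, -0.001, 0.707, -0.707]
contact_force: [-0.9, -0.3, 0.2]
gripper_width: 0.989
time: 18.75
tool_pos: [0.4708, -0.2834, 0.2308]
tool_rot: [-0.002, -0.001, -0.706, 0.708]
contact_force: [0.3, -0.4, 1.0]
gripper_width: 0.999
```

View pics/t9.png

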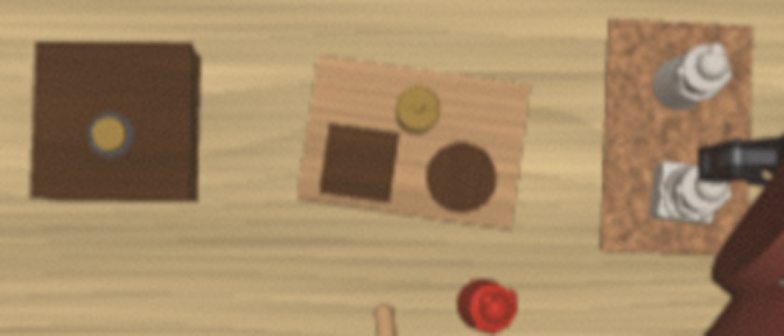

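View pics/s9.png

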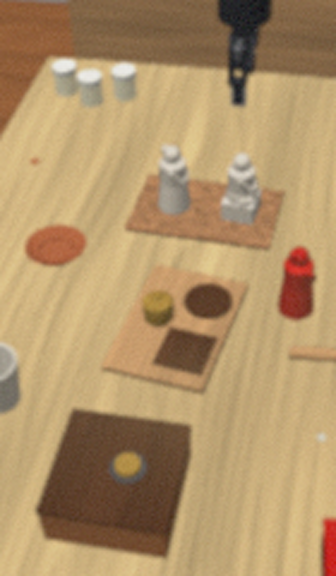

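Both figures stand on the mat, at (690,75) and (690,190) in the top crop. There are two cases: dark brown (231,168) and red (193,293). The brown one is meant, since red is excluded, and the crop confirms it, with its pad at (109,134) nearer the robot side. I measure the bare bats now, then move to the pad.

```bash
python3 - <<'E'
from h import *
t=cv2.imread("pics/t9_raw.png");V=cv2.cvtColor(t,cv2.COLOR_BGR2HSV)[...,2]
m=np.zeros_like(V);m[150:205,300:372]=(V[150:205,300:372]<105)*255
for c in cv2.findContours(m,cv2.RETR_EXTERNAL,cv2.CHAIN_APPROX_NONE)[0]:
    if cv2.contourArea(c)<100: continue
    M=cv2.moments(c);u,v=M['m10']/M['m00'],M['m01']/M['m00'];print(u,v,cv2.contourArea(c),plane("top",u,v,.018).round(4))
E
python3 -m jog '{"offset":[[0.08,0.93,0],[0.08,0.93,0],[0.08,0.93,0],[0.08,0.93,0],[0.08,0.93,0],[0.08,0.93,0],[0.08,0.93,0],[0.08,0.93,0],[0.08,0.93,0],[0.08,0.93,0],[0.08,0.93,0],[0.15,0.93,0]],"angular":[[0,0,0],[0,0,0],[0,0,0],[0,0,0],[0,0,0],[0,0,0],[0,0,0],[0,0,0],[0,0,0],[0,0,0],[0,0,0],[0,0,0]],"jaw":[85,70,50,30,10,0,0,0,0,0,0,0]}'; python3 -m jog '{"offset":[[0,0.08,-0.5],[0,0,-0.5],[0,0,-0.5],[0,0,-0.5],[0,0,-0.4],[0,0,-0.2],[0,0,-0.1],[0,0,0],[0,0,0]],"angular":[[0,0,0],[0,0,0],[0,0,0],[0,0,0],[0,0,0],[0,0,0],[0,0,0],[0,0,0],[0,0,0]],"jaw":[0,0,0,0,0,0,0,0,0]}';  python3 - <<'E'
from h import *
crop("side",200,200,350,310,4.5,"s10")
E
```

```text
354.26691729323306 187.99248120300751 399.0 [ 0.4858 -0.0622  0.018 ]
317.757197696737 182.8998720409469 521.0 [0.5001 0.0407 0.018 ]
time: 20.05
tool_pos: [0.5201, 0.277, 0.2259]
tool_rot: [0.0, 0.002, -0.707, 0.708]
contact_force: [0.2, -0.3, -0.1]
gripper_width: -0.001
time: 20.95
tool_pos: [0.522, 0.2795, 0.0943]
tool_rot: [0.001, -0.0, 0.707, -0.707]
contact_force: [0.2, -0.4, 0.3]
gripper_width: -0.0
```

View pics/s10.png

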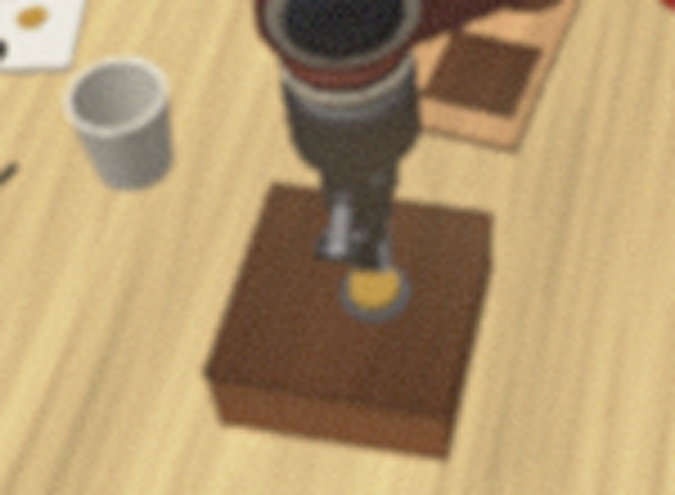

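```bash
python3 -m jog '{"offset":[[0,0,-0.2],[0,0,-0.15],[0,0,-0.05],[0,0,-0.05],[0,0,-0.05],[0,0,-0.03],[0,0,0],[0,0,0]],"angular":[[0,0,0],[0,0,0],[0,0,0],[0,0,0],[0,0,0],[0,0,0],[0,0,0],[0,0,0]],"jaw":[0,0,0,0,0,0,0,0]}';  python3 - <<'E'
from h import *
crop("side",200,200,350,310,4.5,"s11")
E
```

```text
time: 21.8
tool_pos: [0.5213, 0.2792, 0.0671]
tool_rot: [-0.0, 0.001, -0.707, 0.707]
contact_force: [-2.8, -1.0, 4.9]
gripper_width: -0.004
```

View pics/s11.png

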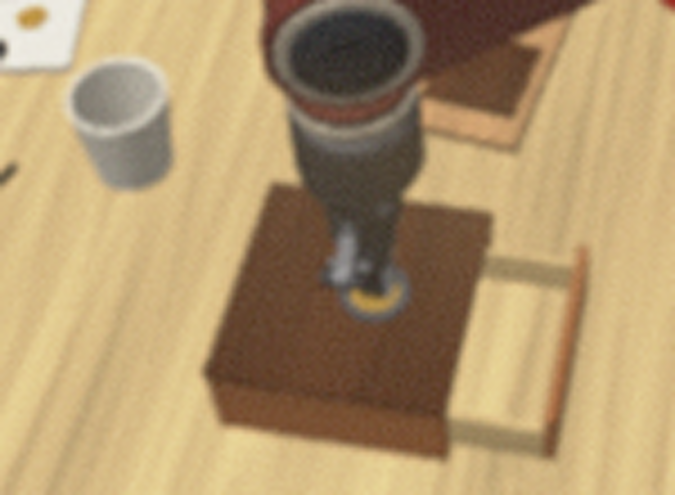

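The drawer is out, its front panel at (570,350) in the crop. Let go, measure the pocket, and go above the pot.

```bash
python3 -m jog '{"offset":[[0,0,0.2],[0,0,0.5],[0,0,0.5],[0,0,0.5],[0,-0.2,0.3],[0.08,-0.8,0],[0.08,-0.8,0],[0.08,-0.8,0],[0.08,-0.8,0],[0.08,-0.8,0],[0.08,-0.8,0],[0.08,-0.8,0]],"angular":[[0,0,0],[0,0,0],[0,0,0],[0,0,0],[0,0,0],[0,0,0],[0,0,0],[0,0,0],[0,0,0],[0,0,0],[0,0,0],[0,0,0]],"jaw":[0,0,0,0,10,30,50,70,85,85,85,85]}';python3 -m jog '{"offset":[[0.02,-0.11,-0.5],[0,0,-0.3],[0,0,0],[0,0,0]],"angular":[[0,0,0],[0,0,0],[0,0,0],[0,0,0]],"jaw":[85,85,85,85]}';  python3 - <<'E'
from h import *
t=crop("top",190,125,290,235,5.4,"t12");s=crop("side",230,170,370,310,4.2,"s12")
cv2.imwrite("pics/t12_raw.png",t);cv2.imwrite("pics/s12_raw.png",s)
E
```

```text
time: 23.05
tool_pos: [0.549, -0.0129, 0.1666]
tool_rot: [-0.001, 0.0, -0.707, 0.707]
contact_force: [0.8, 0.2, -1.0]
gripper_width: 0.995
time: 23.45
tool_pos: [0.5498, -0.0155, 0.1262]
tool_rot: [0.0, -0.001, 0.707, -0.707]
contact_force: [0.4, -0.3, -0.0]
gripper_width: 0.998
```

View pics/t12.png

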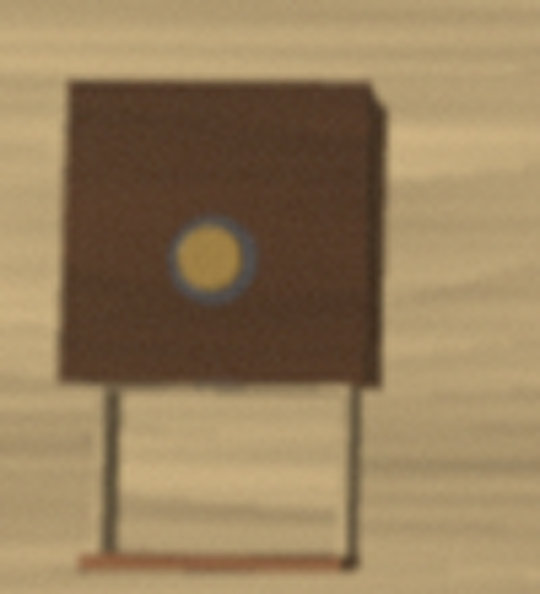

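View pics/s12.png

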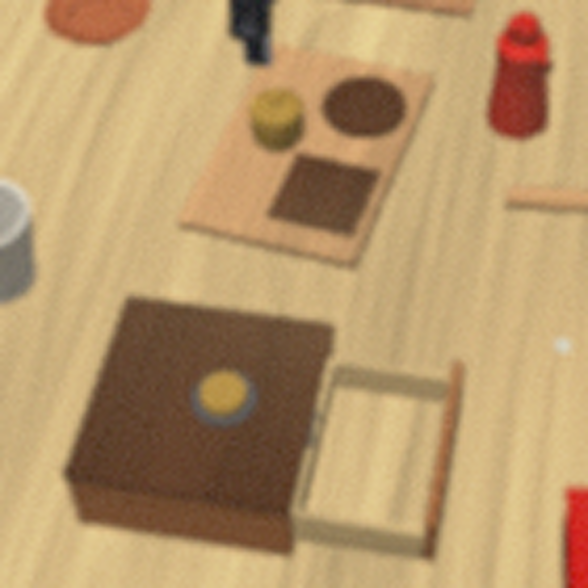

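Run:
```python
from h import *
f=lambda a,b,z:plane("top",190+a/5.4-.4,125+b/5.4-.4,z).round(4)
print("wallL",f(118,470,.038),"wallR",f(350,470,.038),"front",f(215,555,.055),f(215,572,.055),"case",f(215,384,.064),"pad",f(209,258,.074))
print("walltops", f(113,390,.038),f(105,550,.038),f(355,390,.038),f(349,560,.038))
p=proj("side",(0.55,0.027,0.137));print((p-[230,170])*4.2,(proj("side",(.5505,-.0167,.055))-[230,170])*4.2)
g=lambda a,b,z:plane("side",230+a/4.2-.4,170+b/4.2-.4,z).round(4)
print("side: walls inner tops", g(445,385,.038),g(430,540,.038),g(340,370,.038), "front", g(445,450,.055))
print("pot lid", g(278,98,.055), "sqbat", g(326,194,.018),"rd",g(364,106,.018))
```

```text
wallL [0.4184 0.3324 0.038 ] wallR [0.4185 0.2144 0.038 ] front [0.3756 0.2782 0.055 ] [0.3672 0.278  0.055 ] case [0.4604 0.2775 0.064 ] pad [0.5221 0.2791 0.074 ]
walltops [0.4592 0.3359 0.038 ] [0.3778 0.3382 0.038 ] [0.4593 0.2124 0.038 ] [0.3729 0.2143 0.038 ]
[258.43386377  61.76325073] [275.66482151  99.22648462]
side: walls inner tops [0.379  0.2265 0.038 ] [0.3718 0.3492 0.038 ] [0.454  0.2257 0.038 ] front [0.3705 0.2905 0.055 ]
pot lid [ 0.5507 -0.0201  0.055 ] sqbat [0.4996 0.0445 0.018 ] rd [ 0.4869 -0.059   0.018 ]
```

Pocket spans x 0.375–0.460, which is about the given 84 mm. In y it runs 0.214–0.332 (118 against 120 mm), so the centre is about (0.418, 0.276). Now I grasp the pot.

```bash
python3 -m jog '{"offset":[[0.01,-0.03,-0.4],[0,0,-0.4],[0,0,-0.4],[0,0,-0.4],[0,0,-0.3],[0,0,-0.2],[0,0,-0.09],[0,0,0],[0,0,0]],"angular":[[0,0,0],[0,0,0],[0,0,0],[0,0,0],[0,0,0],[0,0,0],[0,0,0],[0,0,0],[0,0,0]],"jaw":[85,85,85,85,85,85,85,85,85]}'; python3 -m jog '{"offset":[[0,0,0],[0,0,0],[0,0,0],[0,0,0],[0,0,0],[0,0,0],[0,0,0],[0,0,0],[0,0,0],[0,0,0]],"angular":[[0,0,0],[0,0,0],[0,0,0],[0,0,0],[0,0,0],[0,0,0],[0,0,0],[0,0,0],[0,0,0],[0,0,0]],"jaw":[70,60,55,50,46,40,36,36,36,36]}'; python3 -m jog '{"offset":[[0,0,0.2],[0,0,0.4],[0,0,0.5],[0,0,0.5],[0,0,0.5],[0,0,0.5],[0,0,0.4],[0,0,0],[0,0,0]],"angular":[[0,0,0],[0,0,0],[0,0,0],[0,0,0],[0,0,0],[0,0,0],[0,0,0],[0,0,0],[0,0,0]],"jaw":[36,36,36,36,36,36,36,36,36]}'
python3 - <<'E'
from h import *
crop("side",230,100,370,310,2.7,"s13")
E
```

```text
time: 24.45
tool_pos: [0.5517, -0.0178, 0.0182]
tool_rot: [-0.001, 0.0, -0.707, 0.707]
contact_force: [0.2, -0.8, 0.3]
gripper_width: 0.991
time: 25.45
tool_pos: [0.5513, -0.0177, 0.0178]
tool_rot: [-0.001, 0.0, -0.707, 0.707]
contact_force: [0.3, 1.1, 5.5]
gripper_width: 0.497
time: 26.35
tool_pos: [0.5504, -0.0177, 0.1665]
tool_rot: [-0.0, 0.001, -0.707, 0.707]
contact_force: [-1.7, 0.0, -2.4]
gripper_width: 0.492
```

View pics/s13.png

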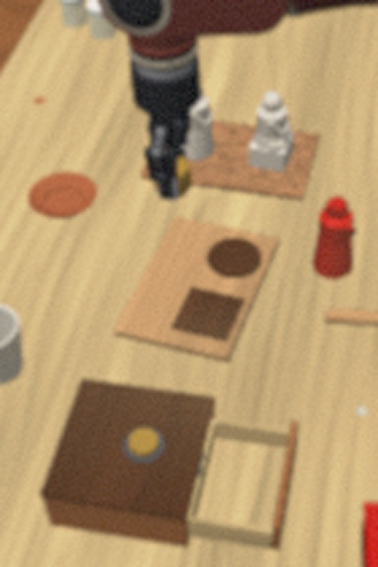

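```bash
python3 -m jog '{"offset":[[-0.33,0.73,0],[-0.33,0.73,0],[-0.33,0.73,0],[-0.33,0.73,0],[-0.33,0.73,0],[-0.33,0.73,0],[-0.33,0.73,0],[-0.34,0.78,0],[0,0,0],[0,0,0],[0,0,0]],"angular":[[0,0,0],[0,0,0],[0,0,0],[0,0,0],[0,0,0],[0,0,0],[0,0,0],[0,0,0],[0,0,0],[0,0,0],[0,0,0]],"jaw":[36,36,36,36,36,36,36,36,36,36,36]}'; python3 -m jog '{"offset":[[0,0,-0.4],[0,0,-0.4],[0,0,-0.4],[0,0,-0.3],[0,0,-0.2],[0,0,0],[0,0,0]],"angular":[[0,0,0],[0,0,0],[0,0,0],[0,0,0],[0,0,0],[0,0,0],[0,0,0]],"jaw":[36,36,36,36,36,36,36]}'
python3 - <<'E'
from h import *
crop("side",200,200,350,310,4.5,"s14"); crop("top",190,125,290,235,5.4,"t14")
E
```

```text
time: 27.5
tool_pos: [0.4181, 0.2758, 0.166]
tool_rot: [0.0, 0.001, -0.707, 0.708]
contact_force: [0.7, -0.1, -1.5]
gripper_width: 0.496
time: 28.2
tool_pos: [0.4189, 0.2767, 0.0827]
tool_rot: [0.001, -0.0, 0.707, -0.707]
contact_force: [0.2, -0.3, -1.6]
gripper_width: 0.5
```

View pics/s14.png

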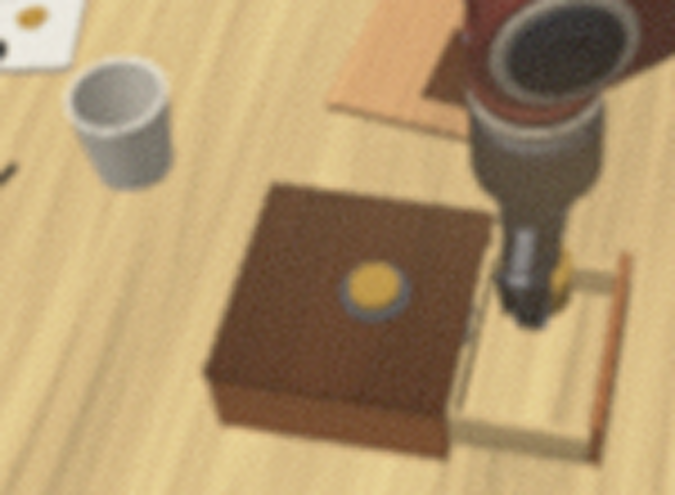

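View pics/t14.png

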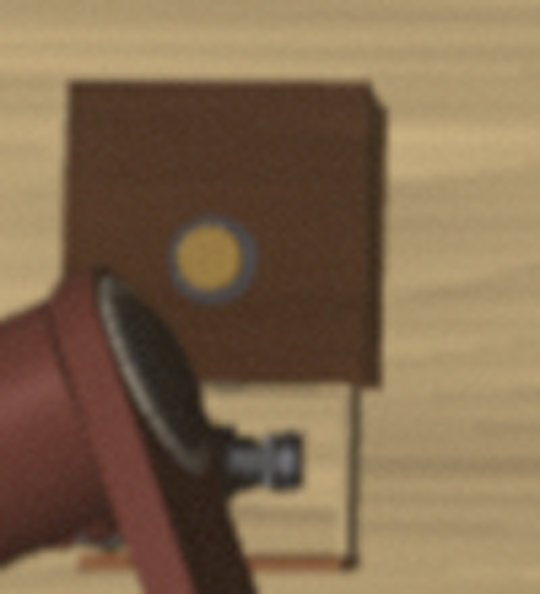

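Pot is above the pocket, finger centred at (265,460) between the case front (385) and the front panel (555). Lowering.

```bash
python3 -m jog '{"offset":[[0,0,-0.4],[0,0,-0.4],[0,0,-0.3],[0,0,-0.14],[0,0,-0.04],[0,0,0],[0,0,0]],"angular":[[0,0,0],[0,0,0],[0,0,0],[0,0,0],[0,0,0],[0,0,0],[0,0,0]],"jaw":[36,36,36,36,36,36,36]}'
```

```text
time: 29.0
tool_pos: [0.4193, 0.2772, 0.0195]
tool_rot: [0.001, 0.0, 0.707, -0.707]
contact_force: [0.1, -0.1, -2.2]
gripper_width: 0.496
```

```bash
python3 -m jog '{"offset":[[0,0,-0.05],[0,0,-0.02],[0,0,0],[0,0,0]],"angular":[[0,0,0],[0,0,0],[0,0,0],[0,0,0]],"jaw":[36,36,36,36]}'
```

```text
time: 29.4
tool_pos: [0.419, 0.277, 0.0158]
tool_rot: [0.001, -0.0, 0.707, -0.707]
contact_force: [-2.1, -0.7, 6.6]
gripper_width: 0.498
```

Contact (about 7 N): the pot is on the floor. Open only to 62 mm inside the pocket and lift.

```bash
python3 -m jog '{"offset":[[0,0,0.02],[0,0,0],[0,0,0],[0,0,0],[0,0,0],[0,0,0]],"angular":[[0,0,0],[0,0,0],[0,0,0],[0,0,0],[0,0,0],[0,0,0]],"jaw":[44,50,56,62,62,62]}'; python3 -m jog '{"offset":[[0,0,0.1],[0,0,0.3],[0,0,0.5],[0,0,0.5],[0,0,0.5],[0,0,0.5],[0,0,0.5],[0,0,0.5],[0,0,0.5],[0,0,0.3],[0,0,0]],"angular":[[0,0,0],[0,0,0],[0,0,0],[0,0,0],[0,0,0],[0,0,0],[0,0,0],[0,0,0],[0,0,0],[0,0,0],[0,0,0]],"jaw":[62,62,62,62,62,62,62,62,62,85,85]}';python3 -m jog '{"offset":[[0.33,-0.9,0],[0.33,-0.9,0],[0.33,-0.9,0],[0.33,-0.9,0],[0.33,-0.9,0],[0.33,-0.9,0],[0,0,0]],"angular":[[0,0,0],[0,0,0],[0,0,0],[0,0,0],[0,0,0],[0,0,0],[0,0,0]],"jaw":[85,85,85,85,85,85,85]}'
python3 - <<'E'
from h import *
crop("side",200,130,350,310,3.3,"s15"); crop("top",190,125,290,235,5.4,"t15")
E
```

```text
time: 30.0
tool_pos: [0.4184, 0.2767, 0.0157]
tool_rot: [-0.001, 0.001, -0.707, 0.707]
contact_force: [-0.7, -0.3, -0.3]
gripper_width: 0.724
time: 31.1
tool_pos: [0.4197, 0.2774, 0.2288]
tool_rot: [0.002, 0.001, 0.708, -0.706]
contact_force: [-0.7, -0.1, -0.4]
gripper_width: 0.994
time: 31.8
tool_pos: [0.5177, 0.0022, 0.2239]
tool_rot: [0.003, -0.001, -0.707, 0.708]
contact_force: [-0.9, 1.8, -0.3]
gripper_width: 0.995
```

View pics/s15.png

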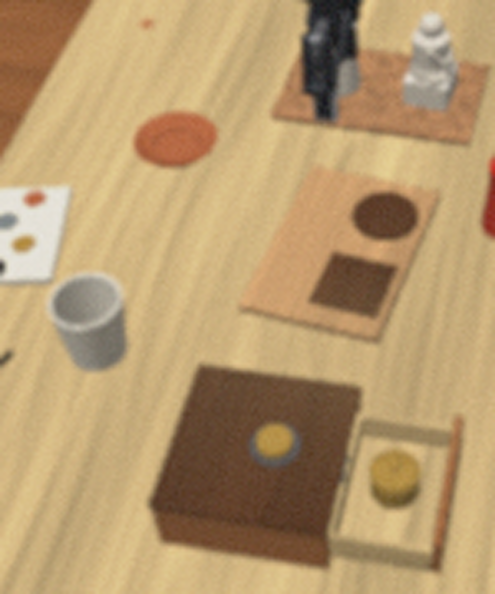

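View pics/t15.png

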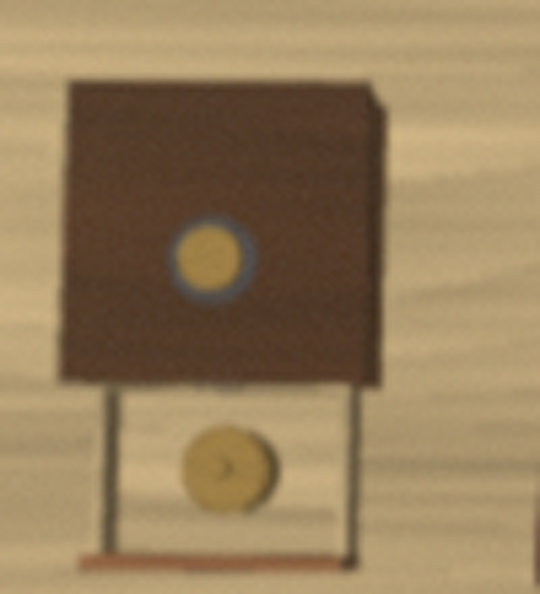

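The pot stands upright mid-pocket, at (395,478) in the side crop and (228,468) in the top one, and the drawer is still out. Now the seated figure goes back.

```bash
python3 -m jog '{"offset":[[-0.14,-0.81,0],[-0.14,-0.81,0],[-0.14,-0.81,0],[-0.14,-0.81,0],[-0.13,-0.81,0],[-0.13,-0.81,0],[-0.13,-0.84,0],[0,0,0],[0,0,0],[0,0,0]],"angular":[[0,0,0],[0,0,0],[0,0,0],[0,0,0],[0,0,0],[0,0,0],[0,0,0],[0,0,0],[0,0,0],[0,0,0]],"jaw":[85,85,85,85,85,85,85,85,85,85]}'
```

```text
time: 32.9
tool_pos: [0.4702, -0.2763, 0.2252]
tool_rot: [0.001, -0.002, 0.708, -0.707]
contact_force: [0.0, -0.4, 0.0]
gripper_width: 0.996
```

```bash
python3 -m jog '{"offset":[[0,-0.13,-0.4],[0,0,-0.5],[0,0,-0.5],[0,0,-0.5],[0,0,-0.5],[0,0,-0.4],[0,0,-0.3],[0,0,-0.2],[0,0,0],[0,0,0],[0,0,0]],"angular":[[0,0,0],[0,0,0],[0,0,0],[0,0,0],[0,0,0],[0,0,0],[0,0,0],[0,0,0],[0,0,0],[0,0,0],[0,0,0]],"jaw":[85,85,85,85,85,85,85,85,85,85,85]}'
python3 - <<'E'
from h import *
crop("side",230,70,370,200,4.5,"s16")
E
```

```text
time: 34.0
tool_pos: [0.4708, -0.2853, 0.0622]
tool_rot: [-0.001, -0.0, -0.707, 0.708]
contact_force: [0.6, -0.5, 0.1]
gripper_width: 0.997
```

View pics/s16.png

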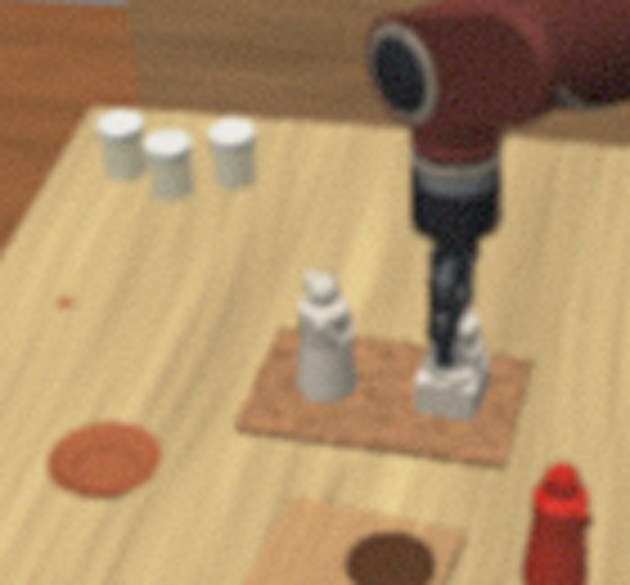

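```bash
python3 -m jog '{"offset":[[0,0.04,-0.06],[0,0,0],[0,0,0],[0,0,0],[0,0,0],[0,0,0],[0,0,0],[0,0,0],[0,0,0],[0,0,0],[0,0,0],[0,0,0]],"angular":[[0,0,0],[0,0,0],[0,0,0],[0,0,0],[0,0,0],[0,0,0],[0,0,0],[0,0,0],[0,0,0],[0,0,0],[0,0,0],[0,0,0]],"jaw":[85,85,70,60,55,50,46,40,36,36,36,36]}'; python3 -m jog '{"offset":[[0,0,0.2],[0,0,0.4],[0,0,0.5],[0,0,0.5],[0,0,0.5],[0,0,0.5],[0,0,0.5],[0,0,0.4],[0,0,0],[0,0,0]],"angular":[[0,0,0],[0,0,0],[0,0,0],[0,0,0],[0,0,0],[0,0,0],[0,0,0],[0,0,0],[0,0,0],[0,0,0]],"jaw":[36,36,36,36,36,36,36,36,36,36]}'
python3 - <<'E'
from h import *
crop("side",230,70,370,200,4.5,"s17")
E
```

```text
time: 35.25
tool_pos: [0.4701, -0.2827, 0.0581]
tool_rot: [-0.001, 0.0, -0.707, 0.707]
contact_force: [-0.5, 1.7, 3.5]
gripper_width: 0.502
time: 36.25
tool_pos: [0.4695, -0.2826, 0.2321]
tool_rot: [0.0, -0.001, 0.707, -0.707]
contact_force: [-0.6, 0.6, -3.0]
gripper_width: 0.497
```

View pics/s17.png

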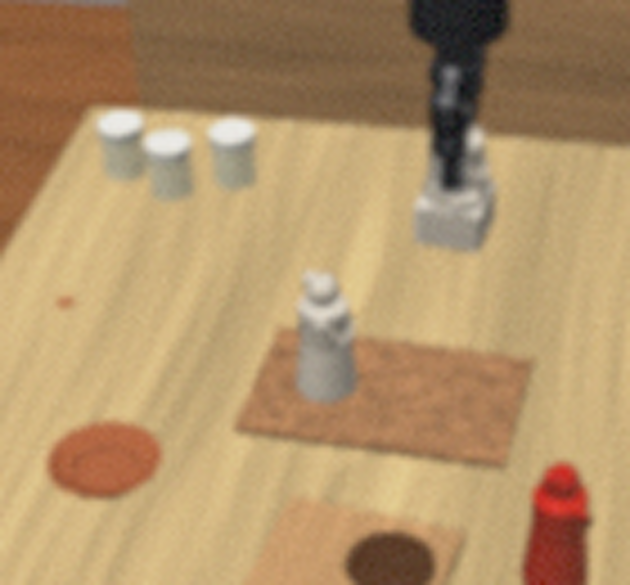

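The seated figure is held upright at (455,200). To the square bat.

```bash
python3 -m jog '{"offset":[[0.07,0.4,0],[0.08,0.8,0],[0.08,0.8,0],[0.08,0.8,0],[0.08,0.8,0],[0.08,0.8,0],[0.08,0.8,0],[0.06,0.8,0],[0,0.49,0],[0,0,0],[0,0,0],[0,0,0]],"angular":[[0,0,0],[0,0,0],[0,0,0],[0,0,0],[0,0,0],[0,0,0],[0,0,0],[0,0,0],[0,0,0],[0,0,0],[0,0,0],[0,0,0]],"jaw":[36,36,36,36,36,36,36,36,36,36,36,36]}'; python3 -m jog '{"offset":[[0,0,-0.5],[0,0,-0.5],[0,0,-0.5],[0,0,-0.5],[0,0,-0.4],[0,0,-0.3],[0,0,-0.2],[0,0,-0.1],[0,0,0],[0,0,0],[0,0,0]],"angular":[[0,0,0],[0,0,0],[0,0,0],[0,0,0],[0,0,0],[0,0,0],[0,0,0],[0,0,0],[0,0,0],[0,0,0],[0,0,0]],"jaw":[36,36,36,36,36,36,36,36,36,36,36]}'
python3 - <<'E'
from h import *
crop("side",230,100,370,260,3.7,"s18")
E
```

```text
time: 37.5
tool_pos: [0.4999, 0.0411, 0.2316]
tool_rot: [0.0, 0.001, -0.707, 0.707]
contact_force: [0.2, -0.4, -2.6]
gripper_width: 0.501
time: 38.6
tool_pos: [0.5013, 0.0417, 0.084]
tool_rot: [-0.001, -0.0, -0.707, 0.707]
contact_force: [0.4, -0.2, -2.7]
gripper_width: 0.504
```

View pics/s18.png

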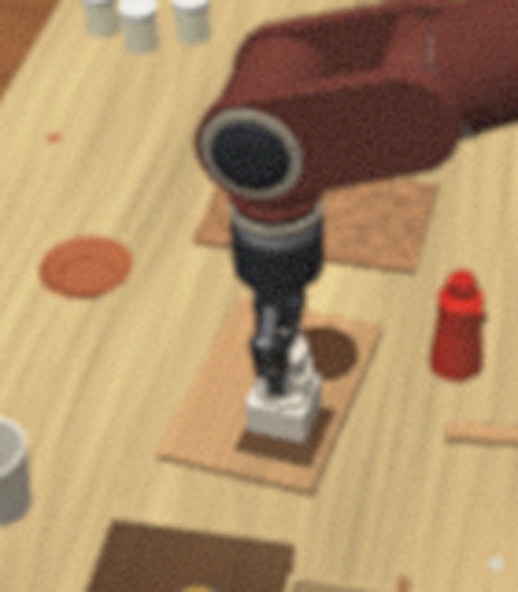

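Bottom is about 14 mm above the bat, so I lower it.

```bash
python3 -m jog '{"offset":[[0,0,-0.14],[0,0,-0.08],[0,0,-0.04],[0,0,0],[0,0,0]],"angular":[[0,0,0],[0,0,0],[0,0,0],[0,0,0],[0,0,0]],"jaw":[36,36,36,36,36]}'; python3 -m jog '{"offset":[[-0.01,0,-0.03],[0,0,0],[0,0,0]],"angular":[[0,0,0],[0,0,0],[0,0,0]],"jaw":[36,36,36]}'
```

```text
time: 39.15
tool_pos: [0.5003, 0.0418, 0.0697]
tool_rot: [0.001, -0.001, 0.707, -0.707]
contact_force: [-0.8, -0.6, -2.5]
gripper_width: 0.505
time: 39.45
tool_pos: [0.4999, 0.0418, 0.0684]
tool_rot: [-0.001, 0.001, -0.707, 0.707]
contact_force: [1.2, -0.3, -3.1]
gripper_width: 0.5
```

```bash
python3 -m jog '{"offset":[[0,0,-0.02],[0,0,0],[0,0,0]],"angular":[[0,0,0],[0,0,0],[0,0,0]],"jaw":[36,36,36]}'
```

```text
time: 39.75
tool_pos: [0.5003, 0.0418, 0.0681]
tool_rot: [-0.001, 0.0, -0.707, 0.707]
contact_force: [-1.9, 0.8, 3.5]
gripper_width: 0.502
```

Touching. Release, lift, go to the standing figure.

```bash
python3 -m jog '{"offset":[[0,0,0],[0,0,0],[0,0,0],[0,0,0],[0,0,0],[0,0,0],[0,0,0],[0,0,0]],"angular":[[0,0,0],[0,0,0],[0,0,0],[0,0,0],[0,0,0],[0,0,0],[0,0,0],[0,0,0]],"jaw":[40,46,50,56,64,72,80,85]}'; python3 -m jog '{"offset":[[0,0,0],[0,0,0.2],[0,0,0.5],[0,0,0.5],[0,0,0.5],[0,0,0.5],[0,0,0.5],[0,0,0.5],[0,0,0.1],[0,0,0]],"angular":[[0,0,0],[0,0,0],[0,0,0],[0,0,0],[0,0,0],[0,0,0],[0,0,0],[0,0,0],[0,0,0],[0,0,0]],"jaw":[85,85,85,85,85,85,85,85,85,85]}'; python3 -m jog '{"offset":[[0.2,-0.82,0],[0.21,-0.82,0],[0.21,-0.82,0],[0.21,-0.82,0],[0.21,-0.82,0],[0.21,-0.82,0],[0.22,-0.82,0],[0.22,-0.82,0],[0,0,0],[0,0,0],[0,0,0]],"angular":[[0,0,0],[0,0,0],[0,0,0],[0,0,0],[0,0,0],[0,0,0],[0,0,0],[0,0,0],[0,0,0],[0,0,0],[0,0,0]],"jaw":[85,85,85,85,85,85,85,85,85,85,85]}'
python3 - <<'E'
from h import *
crop("side",230,70,370,310,2.4,"s19");t=crop("top",290,140,390,215,7,"t19");cv2.imwrite("pics/t19_raw.png",t)
E
```

```text
time: 40.55
tool_pos: [0.4999, 0.0418, 0.0673]
tool_rot: [0.001, -0.001, 0.707, -0.707]
contact_force: [1.3, -0.0, 0.3]
gripper_width: 0.996
time: 41.55
tool_pos: [0.5005, 0.0417, 0.2337]
tool_rot: [-0.002, -0.0, -0.707, 0.707]
contact_force: [-0.0, -0.2, -0.5]
gripper_width: 0.994
time: 42.65
tool_pos: [0.5838, -0.2851, 0.2308]
tool_rot: [0.0, -0.001, 0.708, -0.707]
contact_force: [-0.7, 0.4, -1.1]
gripper_width: 0.996
```

View pics/s19.png

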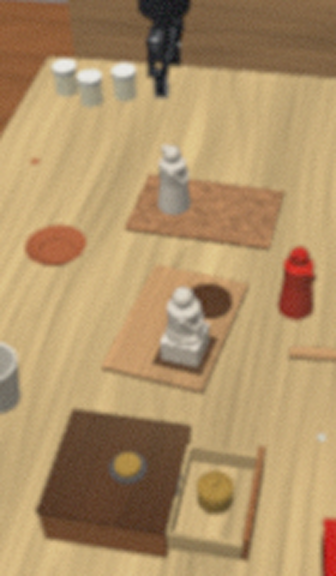

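View pics/t19.png

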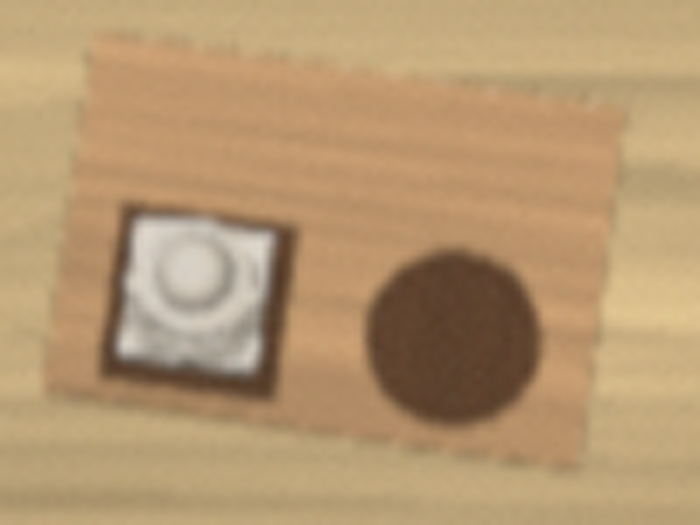

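The seated figure is back as at the start (head 195,272 vs 190,272 in the crop). Now the standing figure.

```bash
python3 -m jog '{"offset":[[0,-0.02,-0.4],[0,0,-0.5],[0,0,-0.5],[0,0,-0.5],[0,0,-0.5],[0,0,-0.4],[0,0,-0.3],[0,0,-0.2],[0,0,-0.1],[0,0,0],[0,0,0],[0,0,0]],"angular":[[0,0,0],[0,0,0],[0,0,0],[0,0,0],[0,0,0],[0,0,0],[0,0,0],[0,0,0],[0,0,0],[0,0,0],[0,0,0],[0,0,0]],"jaw":[85,85,85,85,85,85,85,85,85,85,85,85]}'
python3 - <<'E'
from h import *
crop("side",230,70,370,200,4.5,"s20")
E
```

```text
time: 43.95
tool_pos: [0.5851, -0.2878, 0.0636]
tool_rot: [-0.001, -0.0, -0.707, 0.708]
contact_force: [-0.3, -0.0, -0.8]
gripper_width: 0.999
```

View pics/s20.png

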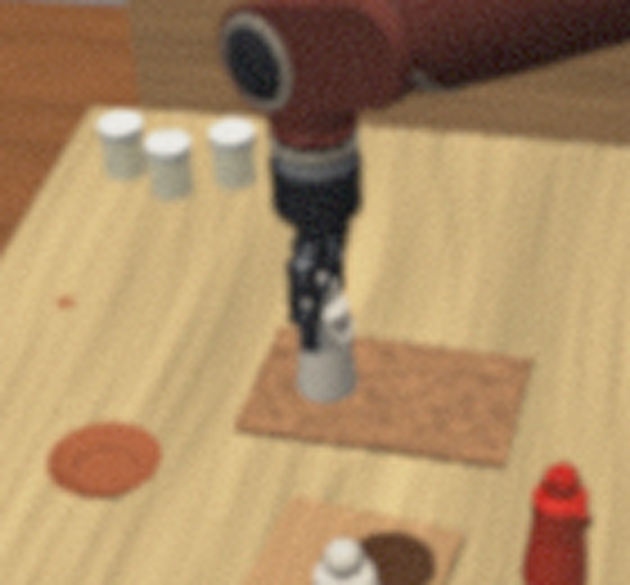

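```bash
python3 -m jog '{"offset":[[0,0.02,-0.08],[0,0,0],[0,0,0],[0,0,0],[0,0,0],[0,0,0],[0,0,0],[0,0,0],[0,0,0],[0,0,0],[0,0,0],[0,0,0]],"angular":[[0,0,0],[0,0,0],[0,0,0],[0,0,0],[0,0,0],[0,0,0],[0,0,0],[0,0,0],[0,0,0],[0,0,0],[0,0,0],[0,0,0]],"jaw":[85,85,70,60,55,50,46,40,36,36,36,36]}'; python3 -m jog '{"offset":[[0,0,0.2],[0,0,0.4],[0,0,0.5],[0,0,0.5],[0,0,0.5],[0,0,0.5],[0,0,0.5],[0,0,0.4],[0,0,0],[0,0,0]],"angular":[[0,0,0],[0,0,0],[0,0,0],[0,0,0],[0,0,0],[0,0,0],[0,0,0],[0,0,0],[0,0,0],[0,0,0]],"jaw":[36,36,36,36,36,36,36,36,36,36]}'
```

```text
time: 45.2
tool_pos: [0.5847, -0.2864, 0.0587]
tool_rot: [-0.001, 0.0, -0.707, 0.707]
contact_force: [0.5, -0.2, 2.8]
gripper_width: 0.498
time: 46.2
tool_pos: [0.584, -0.286, 0.2325]
tool_rot: [0.0, -0.001, 0.707, -0.707]
contact_force: [-0.6, 0.3, -4.0]
gripper_width: 0.496
```

```bash
python3 -m jog '{"offset":[[-0.16,0.37,0],[-0.32,0.75,0],[-0.32,0.75,0],[-0.32,0.75,0],[-0.32,0.75,0],[-0.32,0.75,0],[-0.17,0.37,0],[0,0,0],[0,0,0],[0,0,0]],"angular":[[0,0,0],[0,0,0],[0,0,0],[0,0,0],[0,0,0],[0,0,0],[0,0,0],[0,0,0],[0,0,0],[0,0,0]],"jaw":[36,36,36,36,36,36,36,36,36,36]}'; python3 -m jog '{"offset":[[0,0,-0.5],[0,0,-0.5],[0,0,-0.5],[0,0,-0.5],[0,0,-0.4],[0,0,-0.3],[0,0,-0.2],[0,0,-0.1],[0,0,0],[0,0,0],[0,0,0]],"angular":[[0,0,0],[0,0,0],[0,0,0],[0,0,0],[0,0,0],[0,0,0],[0,0,0],[0,0,0],[0,0,0],[0,0,0],[0,0,0]],"jaw":[36,36,36,36,36,36,36,36,36,36,36]}'
python3 - <<'E'
from h import *
crop("side",230,100,370,260,3.7,"s21")
E
```

```text
time: 47.2
tool_pos: [0.4877, -0.0623, 0.2322]
tool_rot: [-0.0, -0.001, 0.707, -0.707]
contact_force: [-0.2, 0.0, -3.5]
gripper_width: 0.501
time: 48.3
tool_pos: [0.4887, -0.062, 0.0845]
tool_rot: [-0.001, -0.0, -0.707, 0.707]
contact_force: [0.3, 0.0, -3.3]
gripper_width: 0.501
```

View pics/s21.png

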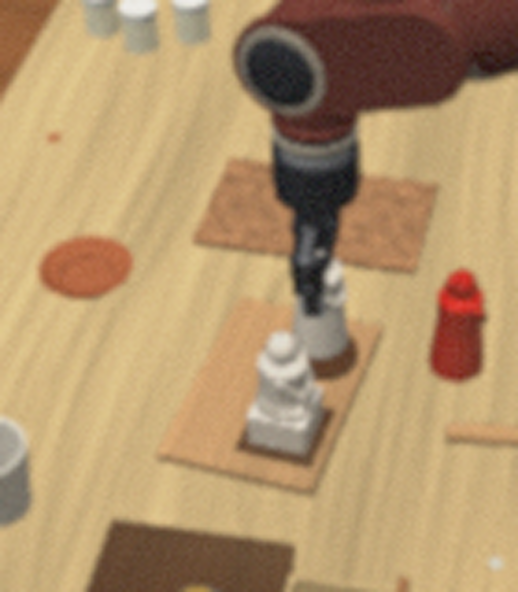

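```bash
python3 -m jog '{"offset":[[-0.02,0,-0.14],[0,0,-0.08],[0,0,-0.06],[0,0,0],[0,0,0]],"angular":[[0,0,0],[0,0,0],[0,0,0],[0,0,0],[0,0,0]],"jaw":[36,36,36,36,36]}'; python3 -m jog '{"offset":[[0,0,-0.02],[0,0,0],[0,0,0]],"angular":[[0,0,0],[0,0,0],[0,0,0]],"jaw":[36,36,36]}'
```

```text
time: 48.85
tool_pos: [0.4868, -0.0617, 0.0691]
tool_rot: [0.001, -0.001, 0.707, -0.707]
contact_force: [0.6, -0.2, -2.8]
gripper_width: 0.494
time: 49.15
tool_pos: [0.4871, -0.0618, 0.0687]
tool_rot: [-0.001, 0.0, -0.707, 0.707]
contact_force: [-1.0, 1.2, 0.5]
gripper_width: 0.499
```

```bash
python3 -m jog '{"offset":[[0,0,-0.01],[0,0,0],[0,0,0],[0,0,0],[0,0,0],[0,0,0],[0,0,0],[0,0,0]],"angular":[[0,0,0],[0,0,0],[0,0,0],[0,0,0],[0,0,0],[0,0,0],[0,0,0],[0,0,0]],"jaw":[36,42,48,54,64,72,80,85]}'; python3 -m jog '{"offset":[[0,0,0],[0,0,0.2],[0,0,0.5],[0,0,0.5],[0,0,0.5],[0,0,0.5],[0,0,0.5],[0,0,0.5],[0,0,0.1],[0,0,0]],"angular":[[0,0,0],[0,0,0],[0,0,0],[0,0,0],[0,0,0],[0,0,0],[0,0,0],[0,0,0],[0,0,0],[0,0,0]],"jaw":[85,85,85,85,85,85,85,85,85,85]}'; python3 -m jog '{"offset":[[0,-0.8,0],[0,-0.8,0],[0,-0.8,0],[0,-0.8,0],[0,-0.8,0],[0,-0.8,0],[0,0,0],[0,0,0]],"angular":[[0,0,0],[0,0,0],[0,0,0],[0,0,0],[0,0,0],[0,0,0],[0,0,0],[0,0,0]],"jaw":[85,85,85,85,85,85,85,85]}'
python3 - <<'E'
from h import *
s=crop("side",200,70,370,310,2.4,"s22");t=crop("top",190,60,410,245,3.4,"t22")
cv2.imwrite("pics/t22z.png",cv2.resize(t[140:215,290:390],None,fx=7,fy=7,interpolation=cv2.INTER_NEAREST))
cv2.imwrite("pics/s22z.png",cv2.resize(s[160:240,270:345],None,fx=7,fy=7,interpolation=cv2.INTER_NEAREST))
E
```

```text
time: 49.95
tool_pos: [0.4869, -0.0617, 0.0677]
tool_rot: [0.001, -0.001, 0.707, -0.707]
contact_force: [0.4, -0.4, 0.2]
gripper_width: 0.994
time: 50.95
tool_pos: [0.4875, -0.0619, 0.2342]
tool_rot: [-0.002, -0.0, -0.707, 0.707]
contact_force: [-0.5, 0.8, -0.2]
gripper_width: 1.0
time: 51.75
tool_pos: [0.486, -0.3016, 0.2305]
tool_rot: [-0.001, -0.001, 0.708, -0.706]
contact_force: [0.8, 1.2, 0.2]
gripper_width: 0.998
```

View pics/s22.png

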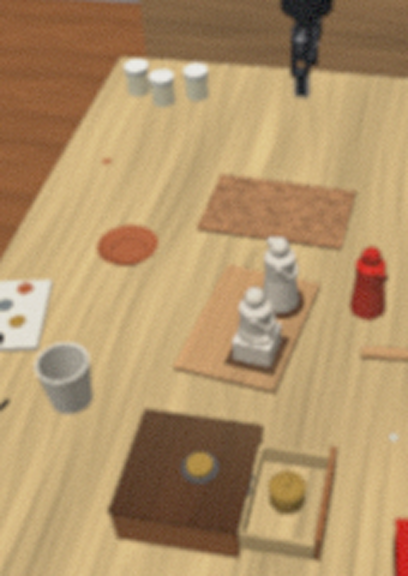

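View pics/t22z.png

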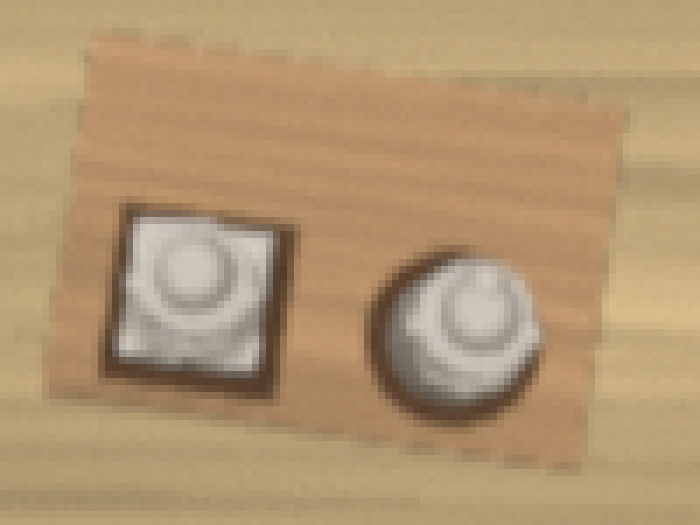

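View pics/s22z.png

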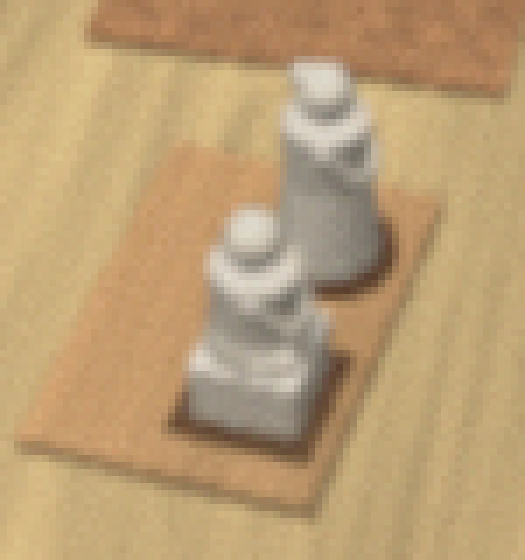

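View pics/t22.png

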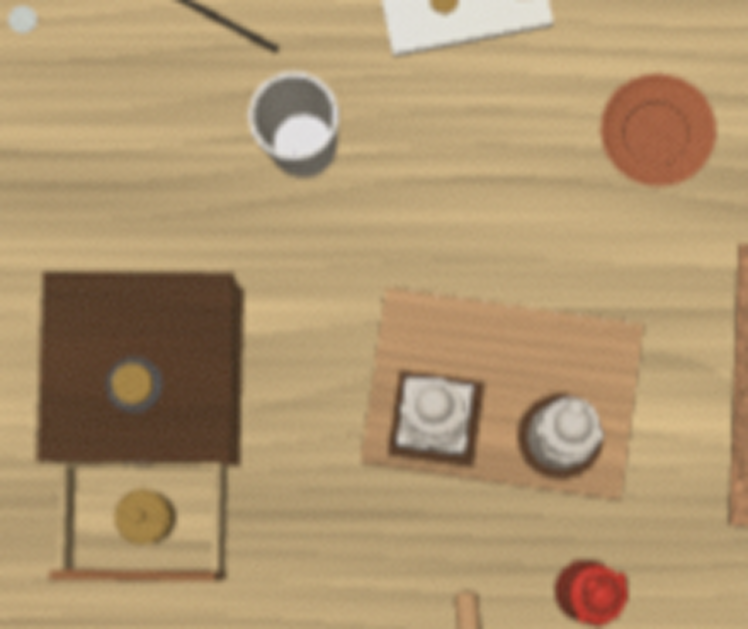

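Both figures match their start views: heads at (193,272) and (480,308) in the top crop, against (190,272) and (477,308). The pot stands in the open drawer, and the jar and dish are where they were. I hand it in.

Run:
```python
from h import *
u=lambda a,b:(290+a/7-.5,140+b/7-.5)
for n,h in(("sq",(193,272)),("rd",(480,308))): print(n,plane("top",*u(*h),.1195).round(4))
print(manip.job_done())
```

```text
sq [0.5008 0.0421 0.1195]
rd [ 0.4878 -0.0621  0.1195]
the job is handed in; nothing more can be done
None
```

The job is done and handed in at about 52 s of the 144 s allowed. I moved both figures to the cork mat and pressed the brown case's pad, which sprang the drawer out. I then stood the pot in the drawer and put each figure back on its own bat.

- **Figures:** in the last top view the figures' heads are within about 2 mm of the measured bat centres. The square-footed figure is at (0.501, 0.042) against (0.500, 0.041). The round-footed one is at (0.488, -0.062) against (0.486, -0.062). Both look upright in both views.
- **Pot and drawer:** the pot stands near the middle of the pocket, and the drawer is still fully out.
- **Jar, dish and red look-alikes:** by eye, none of them has moved.
- **Gripper:** it is clear of everything.

No check failed. The only disagreement was 2–4 mm in y between the top and side camera estimates, which is well inside the 13 mm tolerance. The hand-in reports no verdict, so I can't confirm the result beyond these checks.

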